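# Level the balance base and hold the foot down

## Task

Set the round spirit level, glass up, fully home in the round recess of the balance's base plate and let go of it. Then take the black levelling knob at the end of the plate and turn it until the bubble sits centred in the ring, never lifting the foot off its steel disc. Finish still gripping the knob, holding it still and pressed down firmly on its foot with the bubble centred: do not let go, as the lock nut will be tightened while you hold it.

Things in the scene. Friction and masses are not known exactly. Their poses are not given: they have to be found in the camera images.
- level_mid (a point): centre, half-way up, of the loose round spirit level: an aluminium drum 52 mm in diameter and 24 mm high, 0.2 kg, with a 37 mm round pale green window (the glass) in its top face. It starts flat on the bench, glass up. Its z axis points out through the glass. The finger grip is on its round side
- ring (a point): centre of the thin black ring (15 mm across) drawn on the spirit level's window, 22 mm above the level's underside; moves with the level
- bubble (a point): centre of the spirit level's pale round bubble (11 mm across), which lies in the window at the same height as the ring's centre. Bubble centred = this point at ring. It runs towards whichever side is higher, 1 mm from the ring's centre for each milliradian of slope, at most about 12 mm, and takes about 1.5 s to settle
- recess (a point): centre of the floor of the round recess in the grey base plate: 55 mm in diameter, 5 mm deep, chamfered rim. The plate's top (240 x 400 mm) is 5 mm above this point, about 60 mm above the bench. A seated level has its centre 12 mm above this point. The plate's long direction runs from this point to the knob, 120 mm away
- knob_grip (a point): on the axis of the black fluted levelling knob, half-way up its grip: 46 mm in diameter, 28 mm high, upright axis, this point about 40 mm above the plate's top. Its underside is 25 mm clear of the plate; below it are the steel spindle (16 mm) and a slack lock nut (29 mm across, 8 mm high)
- knob: the black levelling knob; origin on its axis at its underside. Turns easily (0.06 N m), many turns, stays where left. Clockwise seen from above raises this end of the plate, 4 mm per turn, and moves the bubble towards the knob, about 15.7 mm per turn (2.5 mm per radian); the knob keeps its height. At the start this end is too low by 1.4 to 3.3 rad of turning (1/4 to 1/2 turn)
- foot: the levelling foot: steel spindle 16 mm in diameter with a black rubber foot 36 mm in diameter, below the knob, on a steel disc on the bench. At rest it bears there with only 5 to 6 N (a firm press on the knob adds 5 to 20 N); the plate rocks on its two locked feet, 255 mm from the knob. The rubber gives: pressing with 10 N moves the bubble about 1 mm away from the knob, so judge it while pressing
- foot_tip (a point): centre of the underside of the rubber foot; rests on the steel disc, about 4 mm above the bench
- stand: the three steel discs under the feet, fixed to the bench, 4 mm thick (48 mm across under the levelling foot); origin on the bench under the plate's centre, x across the plate, y along it away from the knob end
- balance (a point): the white compact balance, 200 x 135 x 55 mm, fixed on the plate at the end away from the knob, its near side 100 mm from the recess's centre; this point lies under its centre, on the plate
- beaker: clear glass beaker 68 x 90 mm, not part of the job
- reagent: amber bottle 64 x 140 mm, not part of the job
- jar: white jar with blue lid 60 x 70 mm, not part of the job
- petri: clear flat round dish with lid 93 x 15 mm, not part of the job
- weight: steel check weight with a button top 28 x 46 mm, not part of the job
- spatula: spatula 180 mm long, not part of the job
- syringe: clear plastic syringe 145 mm long, lying, not part of the job

How it is judged (in metres and radians):
On the way, in this order (a step that is already met when the one before it is completed fails the run):
1. the spirit level sits glass up, fully home in the recess, let go (z of level_mid in the frame of recess below 0.0135 m and horizontal distance between level_mid and recess below 0.004 m and angle between level_mid's own z axis and vertical below 0.04 rad and distance between the grasp point and level_mid above 0.035 m), for 0.3 s.
2. then the knob, gripped, brings the bubble into the ring (contact force between the fingers and knob above 2 N and horizontal distance between bubble and ring below 0.0018 m and horizontal distance between level_mid and recess below 0.004 m), for 0.3 s.
At the end, for the whole second after the job is handed in: level glass up, home in the recess (1.5 mm); bubble within 1.8 mm of the ring's centre; fingers grip the still knob (over 3 N) and press it down so that the foot bears on its disc with 8 to 45 N (5 to 6 N by itself) (z of level_mid in the frame of recess below 0.0135 m and horizontal distance between level_mid and recess below 0.004 m and angle between level_mid's own z axis and vertical below 0.02 rad and horizontal distance between bubble and ring below 0.0018 m and contact force between the fingers and knob above 3 N and contact force between foot and stand between 8 and 45 N and angular speed of knob below 0.1 rad/s); the arm keeps its last pose, push and grip.
It fails at once if the levelling foot was lifted off its disc (height (world z) of foot_tip above 0.007 m).
It fails at once if a bystander was disturbed (distance of any of beaker, reagent, jar, petri, weight, spatula, syringe from where it was at the start of the episode above 0.03 m).
It also fails if it takes over 72 s, if anything falls off the work surface, if the arm or the gripper's body presses on something with over 40 N, if the wrist force passes 120 N, or if a joint passes its speed limit or range.

## Robot

A 6-joint arm with a two-finger parallel gripper is mounted at the origin on the work surface. World frame = base frame: x ahead of the robot, y to its left, z up, the work surface at z = 0. Lengths are in mm, angles in degrees, forces in N, time in s.
With the tool pointing down it reaches from about 375 to 925 mm from the base axis. Payload 5.7 kg.
Tool frame: the origin (TCP) lies at the very end of the fingers, on their centre line; the grasp point (between the pads) lies 19 mm behind it; z points along the fingers, y is the direction in which the jaws open and shut (so a half turn about z gives the same grasp; the last joint's range is limited). The gripper opens to 85 mm and grips with 20 to 120 N. Pads are 22 mm wide; open, the fingers measure 114 mm over their backs; the gripper's body (76 mm by 85 mm) begins 54 mm behind the grasp point. The pads swing forward as they close: fully open they stand 13 mm farther back than shut.
Start: joints at [64.337, 20.558, 86.54, -0, 72.909, -6.595], TCP at [196.004, 567.046, 194.467] pointing down, gripper open.
Joint ranges: [-170.27, 170.27], [-57.76, 135], [12.27, 136.19], [-55.21, 235.2], [11.17, 155.16], [-170.74, 170.74]. Speed limits (degrees/s): [136.94, 136.94, 180, 180, 180, 180].

## Interface

Orientations are given as [roll, pitch, yaw] about the fixed x, y, z axes, in that order (R = Rz(yaw) Ry(pitch) Rx(roll)).
In Python, from plant import bot gives the robot as it stands. The module is installed in compiled form; this text tells all that it offers.
- The arm moves only by the tool apply_moves, never from a script. Its argument "rows" is a list of rows, each a list of 7 numbers: the shift along the tool's x, y, z in cm, then the turn, a rotation vector about the tool's x, y, z in rad, then the finger opening in cm, from 0 to 8.54. A call has 1 to 5 rows; each row shifts and turns the commanded pose from where the row before left it, along the tool's axes as they then stand; what a row does not reach is not made up. A row lasts 1/8 s, in which the tool goes at most 62.5 mm and 10.7 degrees, less where a joint would pass 70% of its speed; a pose out of reach is approached as far as the arm can. A call with a gripper value outside its range is refused whole. The fingers move at their own pace and stop on an object; "grip_force" is the grip in N (left out, the last holds). Time passes only in rows, so rows that do not move let the fingers close. It gives the time, the measured TCP pose, the force and the opening at its end, in the units of the state.
- bot.read_state(): the state, without advancing time (a new reading comes with each control period).
- bot.camera(name): name is "side" or "top"; returns the picture (420x560x3 uint8, red, green, blue); there is no depth.
- bot.calibration(name): a dict with "K" (3x3 intrinsics, pixels), "eye" and "orientation" of the camera in the world. Camera axes: x right, y down, z forward; pixel columns grow to the right and rows downward; lengths in mm; the calibration is good to about 2 mm. A picture is of the moment at which its call begins. calibration takes no time and is no camera call.
- bot.hand_in(): hands the job in, once; it reports no verdict.
Trained networks look in the newest picture that a camera, given by its name, has taken for a name from the list of things; names that differ only in an ending like _2 or _b are one class to them, and where a whole thing is asked for, a point or a joint stands for the part that bears it (a point fixed in the world has none). Each returns a list of dicts, best first, with "confidence" (0 to 1); they miss things now and then, are a little off and sometimes report something else, mostly with a low value. They report only what shows in the picture. A call takes as long as a camera call.
- bot.recognise(query, camera): "location" ([row, column] in pixels, amid what is visible of it).
- bot.masks_of(query, camera): "pixels" (420x560 bool, what is visible of it) and "location" ([row, column] in pixels, amid what is visible of it).
The state is a dict: "time": time; "joint_positions": joint angles; "qd": joint speeds; "joint_torque": joint torques, N m; "tcp_pos": TCP position; "eef_rot": TCP orientation; "ft_force": force on the tool from outside, world axes, zero at the start; "ft_torque": the same for the moment, N m; "width": finger opening in mm.
Only numpy, scipy, OpenCV 4.12 (cv2) and the standard library are available. Lean on these libraries where they do the work, as an engineer would, in place of code of your own. Each camera call takes 0.05 s, during which the arm holds its last target.

## Working session

There is one attempt and no reset: what is moved stays moved. The work goes in short steps, Python scripts to look and compute and a tool call to move; the robot and the scene stay as the last step left them, time stands still between calls to the robot, and variables do not carry over. Pictures are saved under pics/ and viewed, and the job is handed in when it is done.

Besides the shell and the picture viewer there is one more tool, called after "Request:" as name(argument=value, ...) on one line, values as JSON. apply_moves: Moves the arm, as the interface text tells. Its arguments: {"type":"object","properties":{"rows":{"type":"array","items":{"type":"array","items":{"type":"number"}}},"grip_force":{"type":"number"}},"required":["rows"]}

```bash
mkdir -p pics; cat > h.py <<'E'
import numpy as np, cv2
from plant import bot
def snap(n,f,crop=None,s=1):
    im=bot.camera(n); 
    o=im
    if crop: o=im[crop[0]:crop[1],crop[2]:crop[3]]
    if s!=1: o=cv2.resize(o,None,fx=s,fy=s,interpolation=cv2.INTER_CUBIC)
    cv2.imwrite('pics/'+f,cv2.cvtColor(o,cv2.COLOR_RGB2BGR)); return im
from scipy.spatial.transform import Rotation as R
def cam(n):
    c=bot.calibration(n); o=np.array(c['orientation'],float)
    M=o if o.shape==(3,3) else R.from_euler('xyz',o,degrees=True).as_matrix()
    return np.array(c['K']),np.array(c['eye'],float),M
def toz(n,rc,z):
    K,e,M=cam(n); d=M@np.linalg.inv(K)@np.array([rc[1],rc[0],1.]); return e+d*(z-e[2])/d[2]
def proj(n,p):
    K,e,M=cam(n); q=K@(M.T@(np.array(p)-e)); return q[1]/q[2],q[0]/q[2]
E
python3 - <<'E'
from h import *
s=bot.read_state(); print(s)
for n in('side','top'):
    print(bot.calibration(n)); snap(n,n+'0.png')
for q,z in(('level_mid',12),('ring',22),('recess',55),('knob_grip',100),('foot_tip',4),('balance',60),('bubble',22)):
    for n in('side','top'):
        for r in bot.recognise(q,n)[:2]: print(q,n,r, toz(n,r['location'],z).round(1))
E
```

```text
{'time': 0.0, 'joint_positions': array([ 6.43365009e+01,  2.05975289e+01,  8.66015192e+01,  9.02088742e-05,
        7.29098076e+01, -6.59682028e+00]), 'qd': array([ 0.00775021,  0.00749522,  0.04143972,  0.07556462, -0.08240382,
       -0.03456488]), 'joint_torque': array([-2.38538247e-03, -5.27606499e+01, -2.78625941e+01, -3.29205768e-04,
        1.31395133e-02, -2.41011452e-05]), 'tcp_pos': array([195.68653643, 566.36297415, 193.64108159]), 'eef_rot': array([-1.79891875e+02, -1.25911621e-02,  1.60933283e+02]), 'ft_force': array([-0.85349489, -0.21331357, -0.32263687]), 'ft_torque': array([ 0.06024619, -0.04267282,  0.03124534]), 'width': 85.53242096584998}
{'K': array([[409.08318991,   0.        , 288.71250418],
       [  0.        , 409.08318991, 209.56090032],
       [  0.        ,   0.        ,   1.        ]]), 'eye': array([-152.01965757, -650.93705572,  821.66143474]), 'orientation': array([-127.06858724,    0.23644989,  -48.42077819])}
{'K': array([[391.56555598,   0.        , 280.84806501],
       [  0.        , 391.56555598, 207.49298576],
       [  0.        ,   0.        
[... 936 characters left out ...]
, 'confidence': 0.45} [514.5 -87.1 100. ]
foot_tip side {'location': [233.9, 294.9], 'confidence': 0.8} [575.1 -26.7   4. ]
foot_tip side {'location': [216.6, 265.5], 'confidence': 0.74} [577.4 101.4   4. ]
foot_tip top {'location': [219.1, 313.2], 'confidence': 0.54} [ 529.3 -105.2    4. ]
foot_tip top {'location': [218.2, 365.8], 'confidence': 0.18} [ 535.2 -292.     4. ]
balance side {'location': [216.7, 264.5], 'confidence': 0.68} [525.1  51.8  60. ]
balance top {'location': [211.1, 263.8], 'confidence': 0.73} [546.6  68.1  60. ]
bubble side {'location': [216.2, 267.1], 'confidence': 0.67} [566.2  82.4  22. ]
bubble top {'location': [219.6, 310.0], 'confidence': 0.43} [524.8 -92.8  22. ]
```

View pics/side0.png

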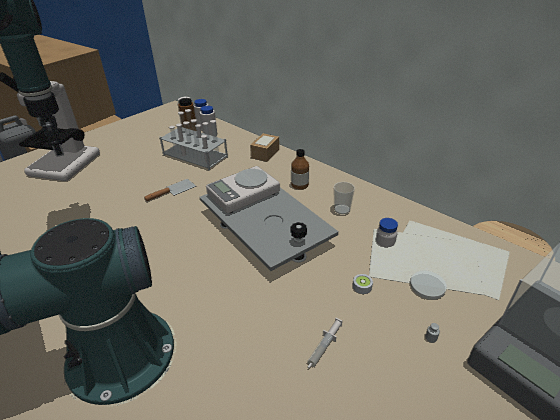

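View pics/top0.png

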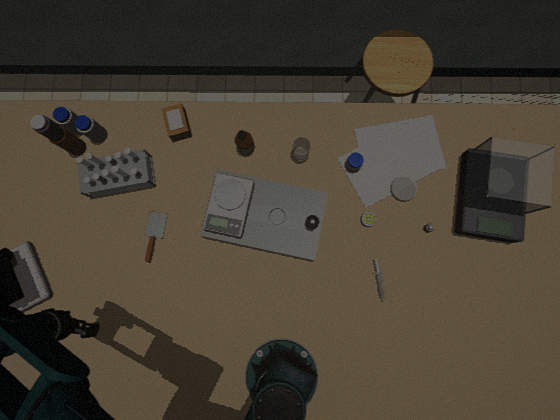

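The level is at side (284,362) / top (219,368), the knob at side (230,298) / top (222,312), and the recess at side ~(219,273) / top ~(216,277). I'll zoom in to refine these.

```bash
python3 - <<'E'
from h import *
a=snap('side','s1.png',(170,310,190,390),4)
b=snap('top','t1.png',(165,265,200,390),4)
for q in('level_mid','recess','knob','level_mid','foot'):
    for n in('side','top'):
        for r in bot.masks_of(q,n)[:2]:
            ys,xs=np.nonzero(r['pixels']); print(q,n,r['location'],r['confidence'],len(ys),ys.min(),ys.max(),xs.min(),xs.max(),ys.mean().round(1),xs.mean().round(1))
E
```

```text
level_mid side [281.4, 361.9] 0.63 336 274 293 352 372 283.4 362.1
level_mid side [335.1, 434.5] 0.51 200 323 341 425 439 332.6 432.3
level_mid top [216.7, 368.3] 0.51 175 212 226 361 375 218.8 368.0
level_mid top [219.0, 308.3] 0.42 140 215 228 305 318 221.4 311.4
recess side [217.9, 263.4] 0.91 7565 166 270 200 337 216.8 265.6
recess top [211.9, 264.7] 0.68 8067 169 259 200 327 214.3 263.9
knob side [229.7, 297.0] 0.73 220 223 238 290 306 230.2 297.9
knob top [220.1, 311.7] 0.7 134 215 227 306 318 221.2 312.0
level_mid side [281.4, 361.9] 0.63 336 274 293 352 372 283.4 362.1
level_mid side [335.1, 434.5] 0.51 200 323 341 425 439 332.6 432.3
level_mid top [216.7, 368.3] 0.51 175 212 226 361 375 218.8 368.0
level_mid top [219.0, 308.3] 0.42 140 215 228 305 318 221.4 311.4
foot side [230.0, 297.1] 0.71 283 222 259 290 306 233.8 298.4
foot top [224.0, 309.8] 0.54 149 215 228 305 318 221.5 311.5
```

View pics/s1.png

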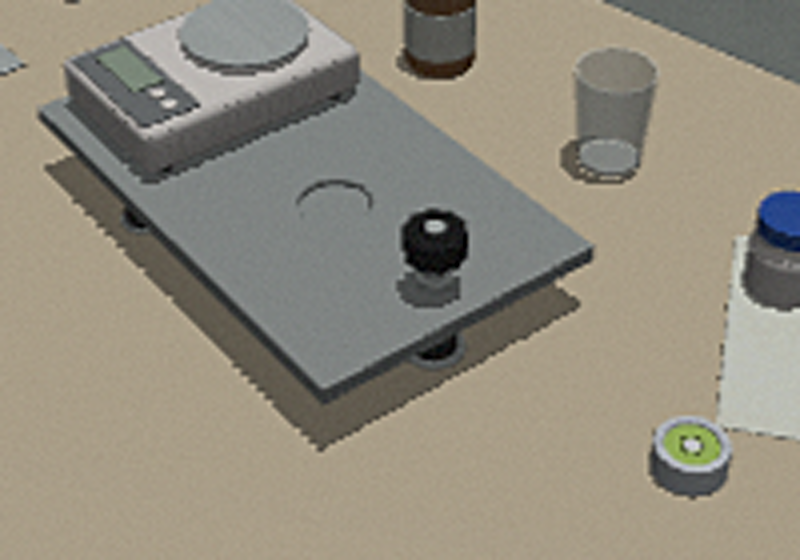

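View pics/t1.png

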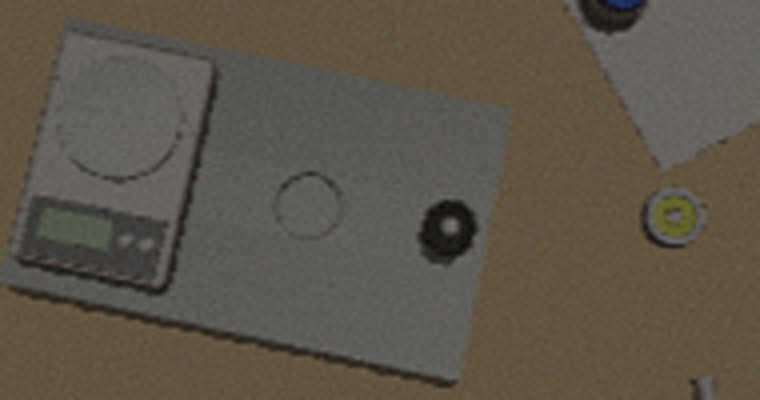

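```bash
python3 - <<'E'
from h import *
def o(x,y,cx,cy): return ((y+.5)/4-.5+cy,(x+.5)/4-.5+cx)
P={}
for nm,z,s,t in (('level',24,(691,445),(676,217)),('recess',60,(334.5,204),(308,206)),('knobtop',114,(435,228),(450,226)),
  ('cornA',60,(321,390),(458,379)),('cornB',60,(593,246),(511,110)),('cornC',60,(40,110),(70,22))):
    a=toz('side',o(*s,190,170),z); b=toz('top',o(*t,200,165),z); print(nm,a.round(1),b.round(1),((a+b)/2).round(1)); P[nm]=(a+b)/2
for z in (95,100,105):
  print('knob',toz('side',(230.2,297.9),z).round(1),toz('top',(221.2,312),z).round(1))
u=P['cornA']-P['cornB'];print(np.hypot(*u[:2]),np.degrees(np.arctan2(u[1],u[0])))
u=P['cornB']-P['cornC'];print(np.hypot(*u[:2]),np.degrees(np.arctan2(u[1],u[0])))
# refine recess in top by averaging frames
ims=np.mean([bot.camera('top').astype(float) for _ in range(6)],0).clip(0,255)
c=np.clip(ims*2.2,0,255).astype(np.uint8)[190:245,255:385]
cv2.imwrite('pics/t2.png',cv2.cvtColor(cv2.resize(c,None,fx=6,fy=6,interpolation=cv2.INTER_CUBIC),cv2.COLOR_RGB2BGR))
ims=np.mean([bot.camera('side').astype(float) for _ in range(4)],0).clip(0,255)
c=np.clip(ims*1.2,0,255).astype(np.uint8)[200:300,250:380]
cv2.imwrite('pics/s2.png',cv2.cvtColor(cv2.resize(c,None,fx=6,fy=6,interpolation=cv2.INTER_CUBIC),cv2.COLOR_RGB2BGR))
E
```

```text
level [ 530.9 -299.3   24. ] [ 530.  -297.9   24. ] [ 530.4 -298.6   24. ]
recess [528.7  18.9  60. ] [529.7  23.6  60. ] [529.2  21.2  60. ]
knobtop [506.5 -97.9 114. ] [506.6 -95.1 114. ] [506.5 -96.5 114. ]
cornA [ 381.7 -107.6   60. ] [ 384.5 -105.3   60. ] [ 383.1 -106.5   60. ]
cornB [ 616.5 -154.6   60. ] [ 616.2 -150.5   60. ] [ 616.3 -152.5   60. ]
cornC [460.4 280.5  60. ] [690.4 236.1  60. ] [575.4 258.3  60. ]
knob [511.5 -92.1  95. ] [509.  -95.7  95. ]
knob [507. -96. 100.] [508.3 -95.5 100. ]
knob [502.4 -99.8 105. ] [507.6 -95.2 105. ]
237.75363895542168 168.83080321319477
412.8810155562768 -84.31208822765723
```

View pics/t2.png

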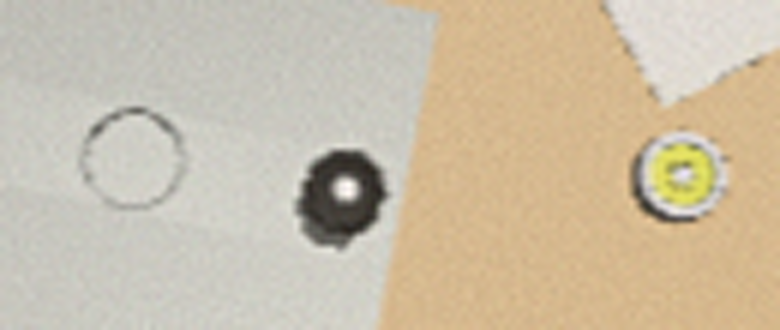

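View pics/s2.png

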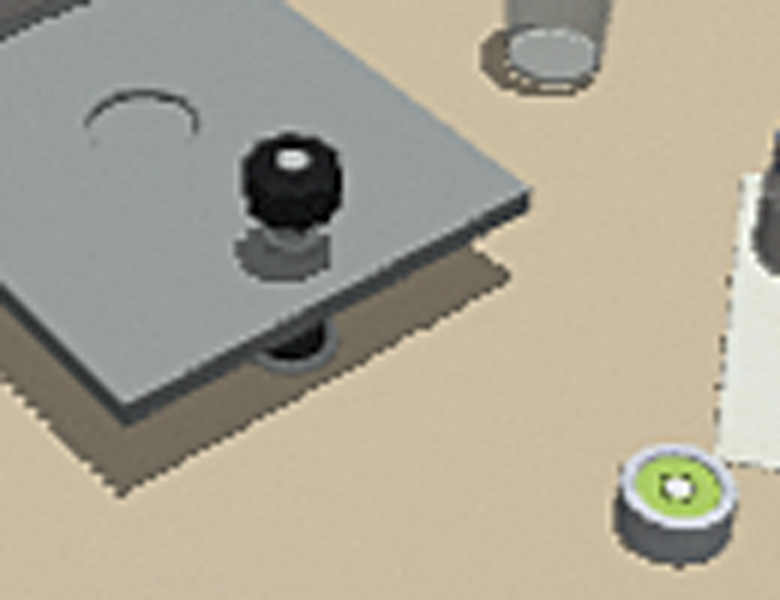

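```bash
python3 - <<'E'
from h import *
o=lambda x,y,cx,cy:((y+.5)/6-.5+cy,(x+.5)/6-.5+cx)
for nm,z,s,t in (('level',24,(677.5,487.5),(680.5,174)),):
    print(nm,toz('side',o(*s,250,200),z).round(1),toz('top',o(*t,255,190),z).round(1))
print('recess top',toz('top',o(133,158,255,190),60).round(1))
# side recess: project circle r=28.5, find center s.t. left/right/top extents match
from scipy.optimize import least_squares
th=np.linspace(0,2*np.pi,180)
def f(p):
    q=np.array([proj('side',(p[0]+p[2]*np.cos(a),p[1]+p[2]*np.sin(a),60)) for a in th])
    t=o(84,90,250,200);r=o(199,90,250,200)
    return [q[:,1].min()-t[1],q[:,1].max()-r[1],q[:,0].min()-t[0]]
s=least_squares(f,[529,21,28]);print('recess side',s.x.round(1),s.fun.round(2))
# knob: project cylinder silhouettes
def g(p,n,box):
    q=np.array([proj(n,(p[0]+23*np.cos(a),p[1]+23*np.sin(a),z)) for a in th for z in(86,114)])
    return [q[:,1].min()-box[0],q[:,1].max()-box[1],q[:,0].min()-box[2],q[:,0].max()-box[3]]
for n,b,cx,cy in(('side',(242,343,131,233),250,200),('top',(299,386,150,243),255,190)):
    tl=o(b[0],b[2],cx,cy);br=o(b[1],b[3],cx,cy)
    s=least_squares(g,[507,-96],args=(n,(tl[1],br[1],tl[0],br[0])));print('knob',n,s.x.round(1),s.fun.round(2))
print(bot.read_state()['time'])
E
```

```text
level [ 531.2 -299.4   24. ] [ 531.  -295.8   24. ]
recess top [530.4  23.2  60. ]
recess side [529.2  19.6  28.6] [ 0. -0. -0.]Traceback (most recent call last):
  File "<stdin>", line 20, in <module>
    return func(*args, **kwargs)
    vector_fun = VectorFunction(
        fun_wrapped,
    ...<6 lines>...
        workers=workers
    )
    self.J, dct = approx_derivative(
                  ~~~~~~~~~~~~~~~~~^
        self.fun_wrapped, self.x, f0=self.f, **finite_diff_options
        ^^^^^^^^^^^^^^^^^^^^^^^^^^^^^^^^^^^^^^^^^^^^^^^^^^^^^^^^^^
    )
    ^
    J, _nfev = _dense_difference(fun_wrapped, x0, f0, h,
               ~~~~~~~~~~~~~~~~~^^^^^^^^^^^^^^^^^^^^^^^^
                             use_one_sided, method,
                             ^^^^^^^^^^^^^^^^^^^^^^
                             mf)
                             ^^^
    df = [f_eval - f0 for f_eval in f_evals]
                                    ^^^^^^^
    f = np.atleast_1d(self.fun(x, *self.args, **self.kwargs))
                      ~~~~~~~~^^^^^^^^^^^^^^^^^^^^^^^^^^^^^^
    return np.atleast_1d(self.fun(x))
                         ~~~~~~~~^^^
    return self.f(x, *self.args, **self.kwargs)
           ~~~~~~^^^^^^^^^^^^^^^^^^^^^^^^^^^^^^
  File "<stdin>", line 16, in g
  File "h.py", line 17, in proj
    K,e,M=cam(n); q=K@(M.T@(np.array(p)-e)); return q[1]/q[2],q[0]/q[2]
          ~~~^^^
  File "h.py", line 11, in cam
    c=bot.calibration(n); o=np.array(c['orientation'],float)
ValueError: time passes only in moves, steps and waits
```

Request:
apply_moves(rows=[[0,0,0,0,0,0.178,8.5],[0,0,0,0,0,0.178,8.5],[0,0,0,0,0,0.178,8.5],[0,0,0,0,0,0.178,8.5]])

```text
time: 2.4
tcp_pos: [196.0, 567.0, 194.5]
eef_rot: [-180.0, 0.0, 119.8]
ft_force: [0.1, 0.2, -0.9]
width: 84.8
```

Request:
apply_moves(rows=[[0,0,0,0,0,0.178,8.5],[0,0,0,0,0,0.178,8.5],[0,0,0,0,0,0.178,8.5],[0,0,0,0,0,0.178,8.5]])

```text
time: 2.9
tcp_pos: [196.0, 567.0, 194.5]
eef_rot: [-180.0, 0.0, 79.0]
ft_force: [0.4, -0.8, -0.0]
width: 85.2
```

Request:
apply_moves(rows=[[-5.25,3.265,0,0,0,0,8.5],[-5.25,3.265,0,0,0,0,8.5],[-5.25,3.265,0,0,0,0,8.5],[-5.25,3.265,0,0,0,0,8.5],[-5.25,3.265,0,0,0,0,8.5]])

```text
time: 3.52
tcp_pos: [308.5, 277.3, 194.8]
eef_rot: [179.9, -0.0, 79.4]
ft_force: [1.0, 0.5, 0.8]
width: 85.1
```

Request:
apply_moves(rows=[[-5.25,3.265,0,0,0,0,8.5],[-5.25,3.265,0,0,0,0,8.5],[-5.25,3.265,0,0,0,0,8.5],[-5.25,3.265,0,0,0,0,8.5],[-5.25,3.265,0,0,0,0,8.5]])

```text
time: 4.15
tcp_pos: [420.5, -11.3, 194.9]
eef_rot: [179.9, -0.0, 79.3]
ft_force: [1.1, 0.2, 1.1]
width: 85.1
```

Request:
apply_moves(rows=[[-5.25,3.265,0,0,0,0,8.5],[-5.25,3.265,0,0,0,0,8.5],[-5.25,3.265,0,0,0,0,8.5],[-5.25,3.265,0,0,0,0,8.5],[-5.24,3.265,0,0,0,0,8.5]])

```text
time: 4.78
tcp_pos: [532.2, -299.5, 194.6]
eef_rot: [180.0, 0.0, 79.3]
ft_force: [0.3, 0.9, 0.6]
width: 84.7
```

Request:
apply_moves(rows=[[0,0,6.0,0,0,0,8.5],[0,0,6.0,0,0,0,8.5],[0,0,2.5,0,0,0,8.5],[0,0,0,0,0,0,8.5]])

```text
time: 5.28
tcp_pos: [529.9, -296.2, 47.3]
eef_rot: [-179.7, -0.1, 79.3]
ft_force: [-0.3, 0.3, 0.2]
width: 85.1
```

```bash
python3 - <<'E'
from plant import bot
import numpy as np,re
np.save('cal.npy',{n:bot.calibration(n) for n in('side','top')},allow_pickle=True)
t=open('h.py').read()
t=t.replace("c=bot.calibration(n)","c=CAL[n]").replace("def snap","CAL=np.load('cal.npy',allow_pickle=True).item()\ndef snap",1)
open('h.py','w').write(t)
E
python3 - <<'E'
from h import *
s=bot.read_state();print(s['time'],s['tcp_pos'],s['eef_rot'])
snap('side','s3.png',(200,310,290,430),5);snap('top','t3.png',(170,260,320,430),6)
print(proj('side',s['tcp_pos']),proj('top',s['tcp_pos']))
E
```

```text
5.275 [ 529.91066474 -296.20686006   47.26738567] [-1.79734373e+02 -1.17850230e-01  7.93347755e+01]
(np.float64(274.2843759307527), np.float64(362.11470981661984)) (np.float64(217.91794938306037), np.float64(369.47282593796))
```

View pics/s3.png

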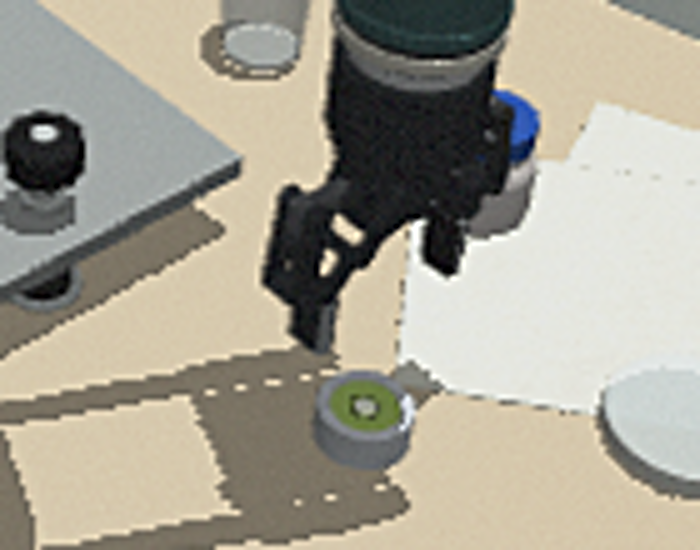

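View pics/t3.png

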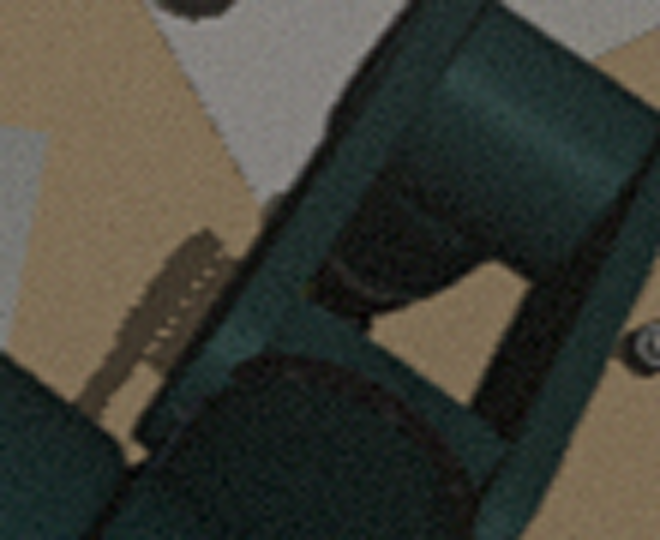

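```bash
python3 - <<'E'
from h import *
for z in(57,60,63): print(toz('side',((308.5)/5-.5+200,(376.5)/5-.5+290),z).round(1))
for p in((312,345),(440,270)): print(toz('side',((p[1]+.5)/5-.5+200,(p[0]+.5)/5-.5+290),60).round(1))
print(toz('side',((405.5)/5-.5+200,(363.5)/5-.5+290),24).round(1))
for i in range(3):print(bot.read_state()['tcp_pos'])
E
```

```text
[ 566.2 -279.5   57. ]
[ 563.4 -281.    60. ]
[ 560.5 -282.4   63. ]
[ 518.4 -271.1   60. ]
[ 610.8 -290.8   60. ]
[ 531.4 -298.4   24. ]
[ 532.39783482 -297.82047703   50.37132586]
[ 532.39783482 -297.82047703   50.37132586]
[ 532.39783482 -297.82047703   50.37132586]
```

```bash
python3 - <<'E'
from h import *
snap('side','s4.png',(170,310,270,430),5)
s=bot.read_state();print(s['time'],s['tcp_pos'])
E
```

```text
5.425 [ 532.94179772 -298.18148392   51.11137914]
```

View pics/s4.png

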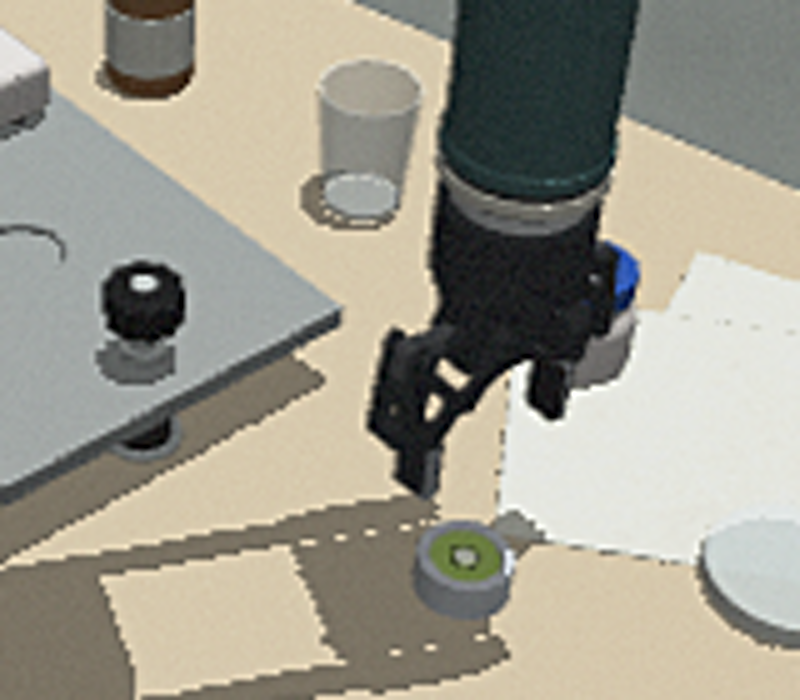

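```bash
python3 - <<'E'
from h import *
for z in (0,20): print(toz('side',(362,119),z).round(0), toz('top',(374,281.5),z).round(0))
a=np.radians(79.3);y=np.array([np.sin(a),-np.cos(a),0])
for z in(50,63,92):
  for w in(-46,46):
    r,c=proj('side',np.array([532.5,-298,z])+w*y); print(z,w,((c-270+.5)*5-.5).round(0),((r-170+.5)*5-.5).round(0))
E
```

```text
[-14. -17.   0.] [ 4. -1.  0.]
[-17. -32.  20.] [ 9. -1. 20.]
50 -46 405.0 559.0
50 46 530.0 480.0
63 -46 407.0 541.0
63 46 533.0 462.0
92 -46 413.0 500.0
92 46 540.0 422.0
```

Request:
apply_moves(rows=[[0,0,1.5,0,0,0,6.5],[0,0,1.0,0,0,0,6.5],[0,0,0,0,0,0,6.5],[0,0,0,0,0,0,6.5]])

```text
time: 5.92
tcp_pos: [531.7, -297.3, 24.5]
eef_rot: [-180.0, 0.0, 79.3]
ft_force: [-0.4, 0.3, -0.3]
width: 64.7
```

```bash
python3 - <<'E'
from h import *
snap('side','s5.png',(170,310,270,430),5)
s=bot.read_state();print(s['time'],s['tcp_pos'],s['width'],s['ft_force'])
E
```

```text
5.975 [ 531.88122994 -297.47163607   24.712235  ] 65.4097412624668 [-0.16208749  1.39793982  0.03474602]
```

View pics/s5.png

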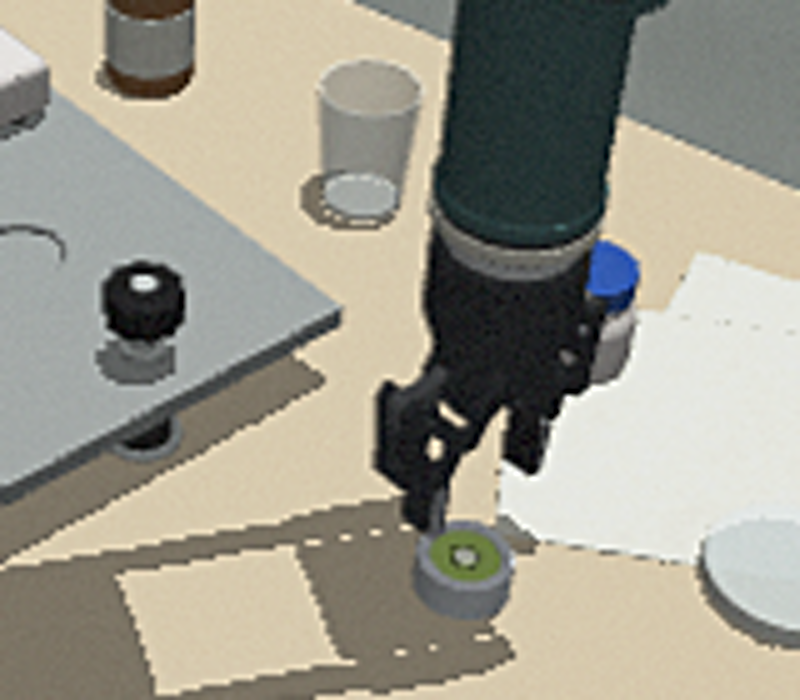

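```bash
python3 - <<'E'
from h import *
for x,y in((532,-298),(560,-282)):
  for z in (25,40,60,100,150,175,200,225):
    r,c=proj('side',(x,y,z)); print(x,z,((c-270+.5)*5-.5).round(0),((r-170+.5)*5-.5).round(0))
ms=bot.masks_of('level_mid','side')
for m in ms[:3]:
  ys,xs=np.nonzero(m['pixels']);print(m['confidence'],ys.min(),ys.max(),xs.min(),xs.max())
E
```

```text
532 25 463.0 553.0
532 40 466.0 533.0
532 60 470.0 506.0
532 100 479.0 449.0
532 150 490.0 375.0
532 175 496.0 336.0
532 200 502.0 296.0
532 225 508.0 255.0
560 25 467.0 509.0
560 40 470.0 489.0
560 60 474.0 462.0
560 100 482.0 406.0
560 150 493.0 333.0
560 175 499.0 294.0
560 200 505.0 255.0
560 225 511.0 214.0
0.78 273 293 352 374
```

```bash
python3 - <<'E'
from h import *
ims=np.mean([bot.camera('side').astype(float) for _ in range(3)],0)
c=np.clip(ims*1.6,0,255).astype(np.uint8)[235:300,335:400]
cv2.imwrite('pics/s6.png',cv2.cvtColor(cv2.resize(c,None,fx=9,fy=9,interpolation=cv2.INTER_NEAREST),cv2.COLOR_RGB2BGR))
E
```

```text
(no output)
```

View pics/s6.png

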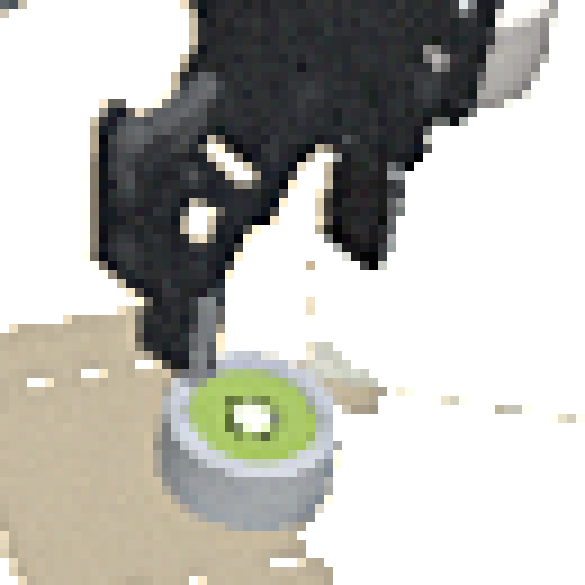

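Request:
apply_moves(rows=[[0,0,0.6,0,0,0,6.5],[0,0,0.6,0,0,0,6.5],[0,0,0,0,0,0,6.5]])

```text
time: 6.55
tcp_pos: [531.1, -296.9, 11.7]
eef_rot: [-179.9, -0.0, 79.3]
ft_force: [0.1, 0.5, 0.4]
width: 65.0
```

```bash
python3 - <<'E'
from h import *
s=bot.read_state();print(s['time'],s['tcp_pos'],s['width'],s['ft_force'])
ims=np.mean([bot.camera('side').astype(float) for _ in range(2)],0)
c=np.clip(ims*1.3,0,255).astype(np.uint8)[235:300,335:400]
cv2.imwrite('pics/s7.png',cv2.cvtColor(cv2.resize(c,None,fx=9,fy=9,interpolation=cv2.INTER_NEAREST),cv2.COLOR_RGB2BGR))
E
```

```text
6.55 [ 531.08660557 -296.94063844   11.6857332 ] 64.96086062748276 [0.06943478 0.47553073 0.39104918]
```

View pics/s7.png

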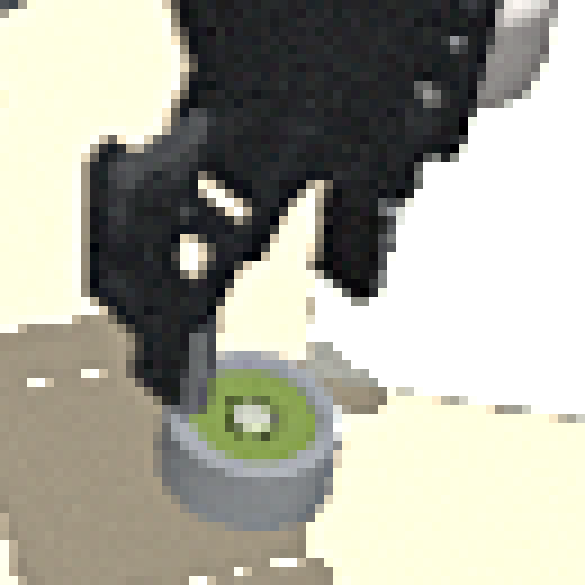

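Request:
apply_moves(rows=[[0,0,0.6,0,0,0,6.2],[0,0,0,0,0,0,6.2],[0,0,0,0,0,0,6.2]])

```text
time: 7.02
tcp_pos: [531.7, -297.3, 6.5]
eef_rot: [-180.0, 0.0, 79.3]
ft_force: [0.3, -0.5, 0.2]
width: 62.0
```

```bash
python3 - <<'E'
from h import *
s=bot.read_state();print(s['time'],s['tcp_pos'],s['width'],s['ft_force'])
ims=np.mean([bot.camera('side').astype(float) for _ in range(2)],0)
c=np.clip(ims*1.3,0,255).astype(np.uint8)[235:300,335:400]
cv2.imwrite('pics/s8.png',cv2.cvtColor(cv2.resize(c,None,fx=9,fy=9,interpolation=cv2.INTER_NEAREST),cv2.COLOR_RGB2BGR))
for w in(-31-8,-31,31,31+8):
  for z in(6,12,35):
    a=np.radians(79.3);y=np.array([np.sin(a),-np.cos(a),0])
    r,cc=proj('side',np.array([531.5,-297.3,z])+w*y);print(w,z,((cc-335+.5)*9).round(),((r-235+.5)*9).round())
E
```

```text
7.025 [ 531.65627714 -297.30229206    6.46076461] 61.969095276896525 [ 0.30547609 -0.48059731  0.22162305]
-39 6 145.0 517.0
-39 12 147.0 503.0
-39 35 154.0 448.0
-31 6 165.0 504.0
-31 12 167.0 490.0
-31 35 174.0 436.0
31 6 313.0 407.0
31 12 315.0 393.0
31 35 324.0 339.0
39 6 332.0 395.0
39 12 334.0 381.0
39 35 343.0 327.0
```

View pics/s8.png

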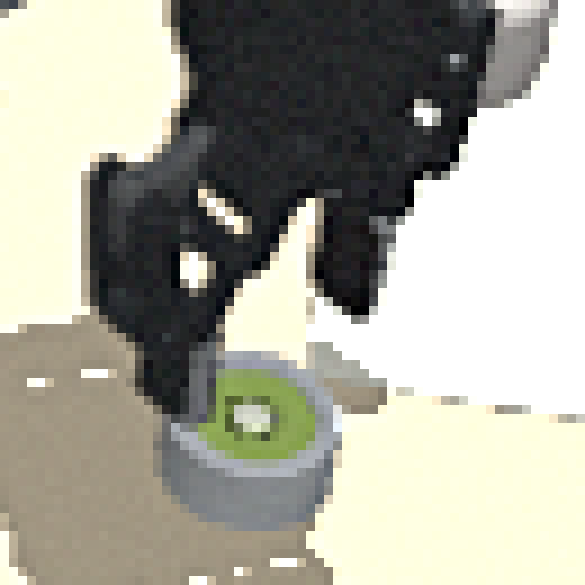

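Request:
apply_moves(rows=[[0,0,0.3,0,0,0,6.2],[0,0,0.2,0,0,0,6.2],[0,0,0,0,0,0,6.2]])

```text
time: 7.5
tcp_pos: [531.5, -297.2, 1.3]
eef_rot: [-180.0, -0.0, 79.3]
ft_force: [0.2, -0.6, 0.0]
width: 61.7
```

```bash
python3 - <<'E'
from h import *
s=bot.read_state();print(s['time'],s['tcp_pos'],s['width'],s['ft_force'],s['joint_positions'])
ims=bot.camera('side').astype(float)
c=np.clip(ims*1.3,0,255).astype(np.uint8)
cv2.imwrite('pics/s9.png',cv2.cvtColor(c,cv2.COLOR_RGB2BGR))
E
```

```text
7.5 [ 531.48512395 -297.24308541    1.26905334] 61.66638003912626 [ 0.23966431 -0.59482585  0.00808463] [-3.57097196e+01  3.40166720e+01  9.54564758e+01 -7.26524234e-03
  5.05543043e+01 -2.50470467e+01]
```

View pics/s9.png

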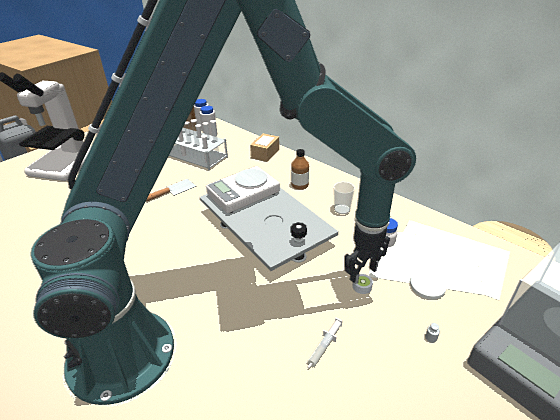

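Request:
apply_moves(rows=[[0,0,0,0,0,0,5.0],[0,0,0,0,0,0,4.6],[0,0,0,0,0,0,4.6]], grip_force=30)

```text
time: 7.92
tcp_pos: [531.8, -297.4, 1.6]
eef_rot: [180.0, 0.0, 79.3]
ft_force: [0.2, 0.3, -0.3]
width: 45.8
```

```bash
python3 - <<'E'
from h import *
s=bot.read_state();print(s['time'],s['tcp_pos'],s['width'],s['ft_force'])
ims=np.mean([bot.camera('side').astype(float) for _ in range(2)],0)
c=np.clip(ims*1.3,0,255).astype(np.uint8)[235:300,335:400]
cv2.imwrite('pics/s10.png',cv2.cvtColor(cv2.resize(c,None,fx=9,fy=9,interpolation=cv2.INTER_NEAREST),cv2.COLOR_RGB2BGR))
E
```

```text
7.925 [ 531.75458573 -297.40416964    1.61122559] 45.82617657784481 [ 0.20598     0.27178404 -0.26277948]
```

View pics/s10.png

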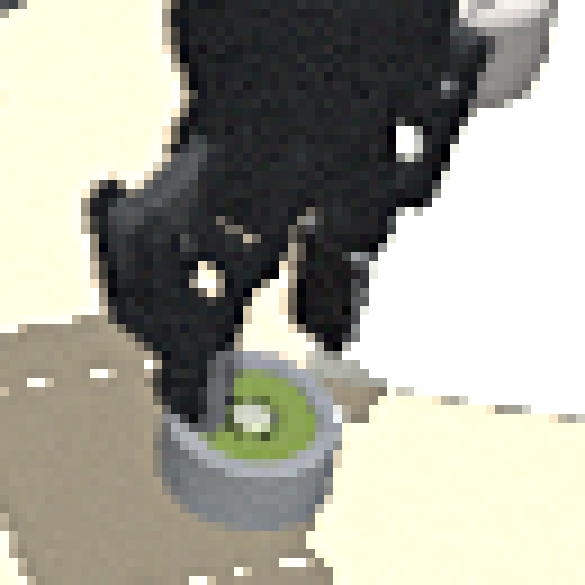

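```bash
python3 - <<'E'
from h import *
f=lambda x,y,z:toz('side',((y)/9-.5+235,(x)/9-.5+335),z).round(1)
for z in(26,30,34,38): print(z,'Lpad',f(222,428,z),'Louter',f(172,412,z),'Rin',f(296,328,z),'Rlow',f(335,350,z))
print(f(248,418,24))
E
```

```text
26 Lpad [ 520.1 -296.2   26. ] Louter [ 515.7 -281.7   26. ] Rin [ 568.4 -290.2   26. ] Rlow [ 568.3 -303.9   26. ]
30 Lpad [ 516.7 -298.    30. ] Louter [ 512.4 -283.6   30. ] Rin [ 564.8 -292.1   30. ] Rlow [ 564.7 -305.6   30. ]
34 Lpad [ 513.3 -299.7   34. ] Louter [ 509.  -285.4   34. ] Rin [ 561.1 -293.9   34. ] Rlow [ 561.1 -307.4   34. ]
38 Lpad [ 510.  -301.5   38. ] Louter [ 505.7 -287.3   38. ] Rin [ 557.5 -295.7   38. ] Rlow [ 557.5 -309.1   38. ]
[ 530.1 -298.8   24. ]
```

Request:
apply_moves(rows=[[0,0,0,0,0,0,6.7],[0,0,0,0,0,0,6.7],[0,0,0.5,0,0,0,6.7],[0,0,0.5,0,0,0,6.7],[0,0,0,0,0,0,6.7]])

```text
time: 8.65
tcp_pos: [531.2, -297.0, -9.2]
eef_rot: [-179.9, -0.0, 79.3]
ft_force: [0.2, -1.3, 0.5]
width: 66.9
```

Request:
apply_moves(rows=[[0,0,0.5,0,0,0,6.7],[0,0,0.5,0,0,0,6.7],[0,0,0,0,0,0,6.7]])

```text
time: 9.02
tcp_pos: [531.3, -297.1, -19.0]
eef_rot: [-179.9, -0.0, 79.3]
ft_force: [0.1, 0.5, 0.6]
width: 66.7
```

```bash
python3 - <<'E'
from h import *
s=bot.read_state();print(s['time'],s['tcp_pos'],s['width'],s['ft_force'])
ims=np.mean([bot.camera('side').astype(float) for _ in range(2)],0)
c=np.clip(ims*1.3,0,255).astype(np.uint8)[235:300,335:400]
cv2.imwrite('pics/s11.png',cv2.cvtColor(cv2.resize(c,None,fx=9,fy=9,interpolation=cv2.INTER_NEAREST),cv2.COLOR_RGB2BGR))
E
```

```text
9.025 [ 531.26482792 -297.07744548  -19.04444275] 66.73711986674269 [0.08333407 0.45870221 0.5687705 ]
```

View pics/s11.png

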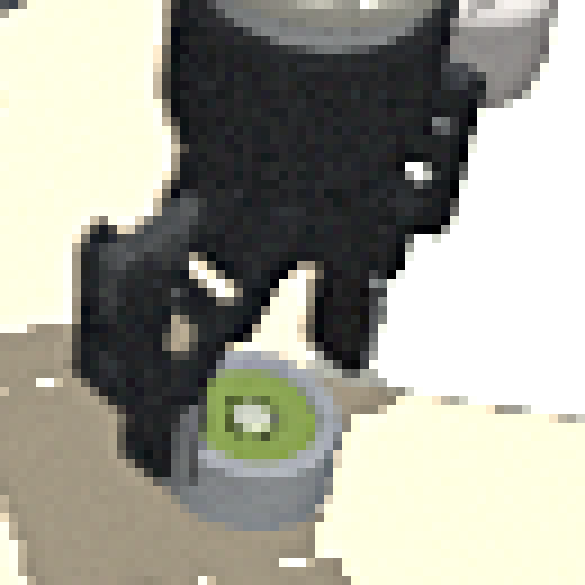

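```bash
python3 - <<'E'
from h import *
a=np.radians(79.3);y=np.array([np.sin(a),-np.cos(a),0]);x=np.array([np.cos(a),np.sin(a),0])
for z in(10,15,20,25):
  for sx in(-11,11):
    r,c=proj('side',np.array([531.5,-297.3,z])-33.4*y+sx*x);print(z,sx,((c-335+.5)*9).round(),((r-235+.5)*9).round())
E
```

```text
10 -11 187.0 522.0
10 11 134.0 476.0
15 -11 189.0 510.0
15 11 135.0 464.0
20 -11 191.0 498.0
20 11 137.0 453.0
25 -11 192.0 486.0
25 11 138.0 441.0
```

Request:
apply_moves(rows=[[0,0,0.5,0,0,0,6.7],[0,0,0.4,0,0,0,6.7],[0,0,0.4,0,0,0,6.7],[0,0,0,0,0,0,6.7]])

```text
time: 9.62
tcp_pos: [531.3, -297.1, -31.9]
eef_rot: [-180.0, -0.0, 79.3]
ft_force: [-0.4, -0.2, -0.1]
width: 66.7
```

Request:
apply_moves(rows=[[0,0,0,0,0,0,5.6],[0,0,0,0,0,0,4.8],[0,0,0,0,0,0,4.6],[0,0,0,0,0,0,4.6]], grip_force=30)

```text
time: 10.12
tcp_pos: [532.0, -297.6, -31.1]
eef_rot: [180.0, 0.0, 79.3]
ft_force: [-0.6, 0.6, 4.7]
width: 51.0
```

```bash
python3 - <<'E'
from h import *
s=bot.read_state();print(s['time'],s['tcp_pos'],s['width'],s['ft_force'])
ims=np.mean([bot.camera('side').astype(float) for _ in range(2)],0)
c=np.clip(ims*1.3,0,255).astype(np.uint8)[235:300,335:400]
cv2.imwrite('pics/s12.png',cv2.cvtColor(cv2.resize(c,None,fx=9,fy=9,interpolation=cv2.INTER_NEAREST),cv2.COLOR_RGB2BGR))
E
```

```text
10.125 [ 531.98550652 -297.55099332  -31.06957359] 50.96573340756945 [-0.56136796  0.63840172  4.67408669]
```

View pics/s12.png

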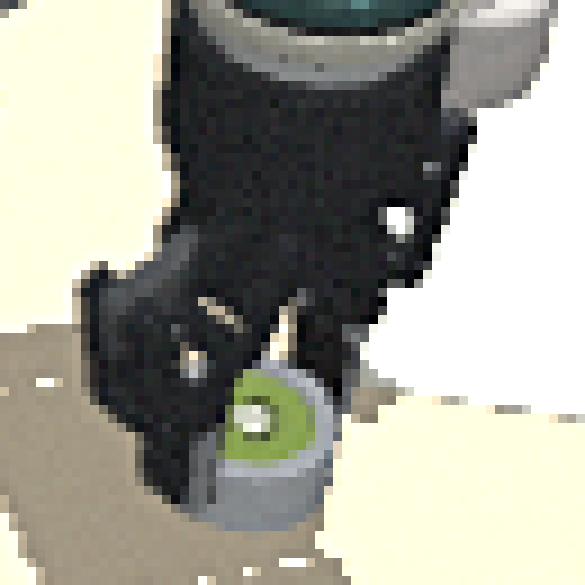

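Request:
apply_moves(rows=[[0,0,-2.0,0,0,0,4.6],[0,0,-4.0,0,0,0,4.6],[0,0,-4.0,0,0,0,4.6],[0,0,-4.0,0,0,0,4.6],[0,0,0,0,0,0,4.6]])

```text
time: 10.85
tcp_pos: [533.7, -298.8, 111.3]
eef_rot: [179.7, 0.2, 79.3]
ft_force: [-0.2, -0.2, -2.8]
width: 51.0
```

```bash
python3 - <<'E'
from h import *
s=bot.read_state();print(s['time'],s['tcp_pos'],s['width'],s['ft_force'])
snap('side','s13.png',(150,310,270,430),5)
E
```

```text
10.85 [ 533.69517959 -298.80096524  111.33534813] 50.9958652977893 [-0.23719157 -0.20740568 -2.8121229 ]
```

View pics/s13.png

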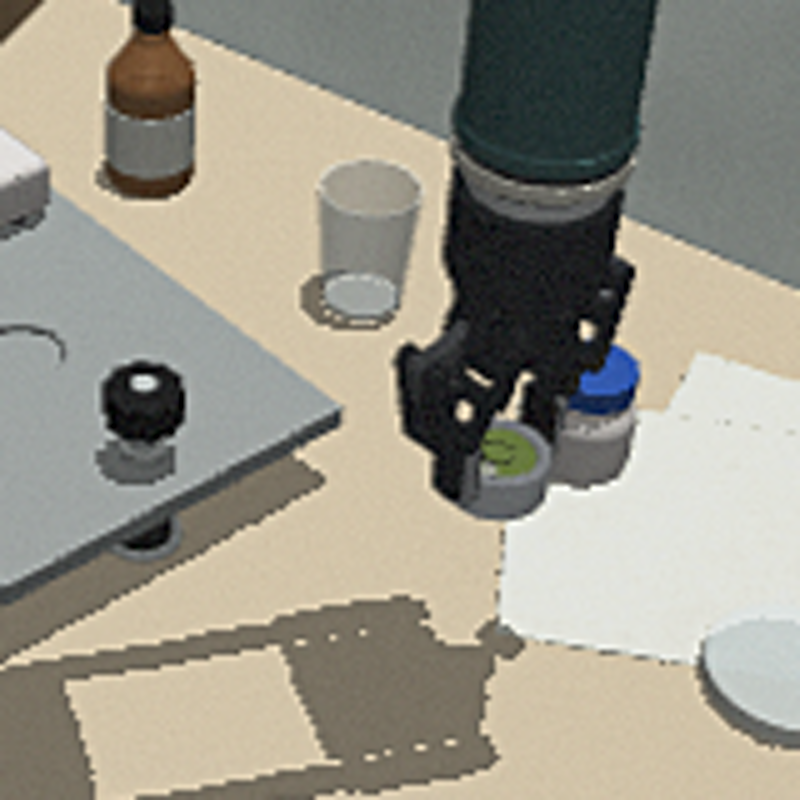

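Request:
apply_moves(rows=[[3.0,-0.58,0,0,0,0,4.6],[5.0,-0.97,0,0,0,0,4.6],[5.0,-0.97,0,0,0,0,4.6],[5.0,-0.97,0,0,0,0,4.6],[5.0,-0.97,0,0,0,0,4.6]])

```text
time: 11.52
tcp_pos: [528.3, -61.1, 106.2]
eef_rot: [-179.8, -0.0, 79.3]
ft_force: [0.3, 0.2, -2.4]
width: 50.9
```

Request:
apply_moves(rows=[[4.3,-0.83,0,0,0,0,4.6],[3.0,-0.58,0,0,0,0,4.6],[1.01,-0.19,0,0,0,0,4.6],[0,0,3.0,0,0,0,4.6],[0,0,0,0,0,0,4.6]])

```text
time: 12.15
tcp_pos: [526.9, 21.3, 75.8]
eef_rot: [-179.6, 0.1, 79.3]
ft_force: [-0.1, 0.6, -1.9]
width: 50.8
```

```bash
python3 - <<'E'
from h import *
bot.camera('side')
s=bot.read_state();print(s['time'],s['tcp_pos'],s['eef_rot'],s['width'],s['ft_force'])
snap('side','s14.png',(150,260,210,350),5)
snap('top','t14.png',(150,260,210,350),5)
for n in('side','top'):
  for q in('ring','level_mid'): print(n,q,bot.recognise(q,n)[:2])
E
```

```text
12.2 [528.13769645  21.07446915  77.00997474] [-1.79743089e+02  4.77124208e-02  7.93149278e+01] 50.72786253209043 [ 0.65929508 -1.04438383 -1.60608711]
side ring []
side level_mid [{'location': [205.9, 271.2], 'confidence': 0.7}]
top ring []
top level_mid [{'location': [222.3, 309.0], 'confidence': 0.61}, {'location': [160.8, 353.3], 'confidence': 0.57}]
```

View pics/s14.png

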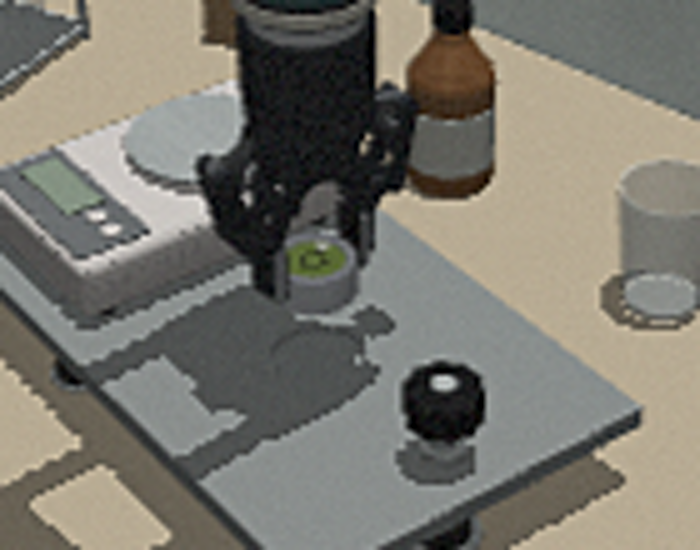

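View pics/t14.png

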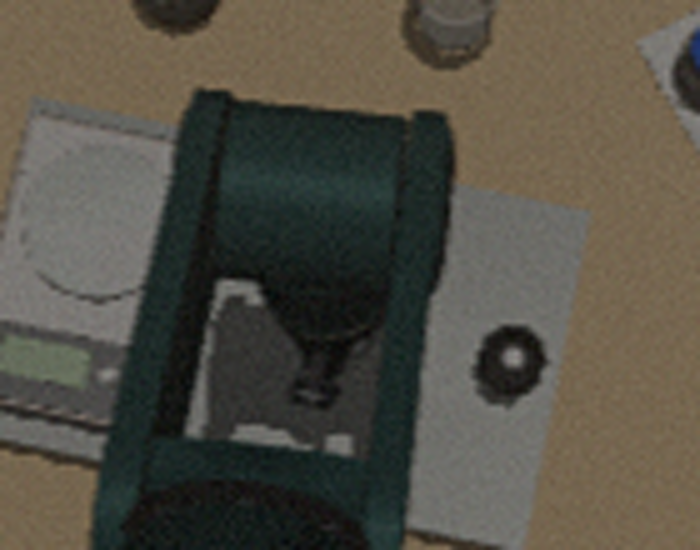

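```bash
python3 - <<'E'
from h import *
s=bot.read_state();print(s['time'],s['tcp_pos'])
ims=np.mean([bot.camera('side').astype(float) for _ in range(3)],0)
c=np.clip(ims*1.4,0,255).astype(np.uint8)[185:240,245:305]
cv2.imwrite('pics/s15.png',cv2.cvtColor(cv2.resize(c,None,fx=10,fy=10,interpolation=cv2.INTER_NEAREST),cv2.COLOR_RGB2BGR))
s=bot.read_state();print(s['time'],s['tcp_pos'])
E
```

```text
12.5 [530.68714128  21.16256081  79.22968762]
12.65 [530.33931561  21.40439367  78.98487615]
```

View pics/s15.png

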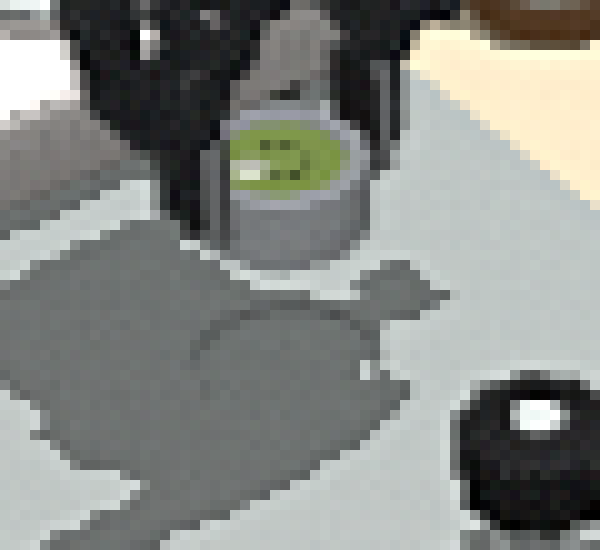

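```bash
python3 - <<'E'
from h import *
f=lambda x,y,z:toz('side',(y/10-.5+185,x/10-.5+245),z).round(1)
for z in(129,131,133): print(z,f(285,160,z))
# level cylinder bbox check
th=np.linspace(0,6.28,180)
for cx,cy in((530,21),(529,19.6)):
  q=np.array([proj('side',(cx+26*np.cos(a),cy+26*np.sin(a),z)) for a in th for z in(109,133)])
  print(((q[:,1].min()-245+.5)*10).round(),((q[:,1].max()-245+.5)*10).round(),((q[:,0].min()-185+.5)*10).round(),((q[:,0].max()-185+.5)*10).round())
  q=np.array([proj('side',(cx+28.6*np.cos(a),cy+28.6*np.sin(a),60)) for a in th])
  print('rim',((q[:,1].min()-245+.5)*10).round(),((q[:,1].max()-245+.5)*10).round(),((q[:,0].min()-185+.5)*10).round(),((q[:,0].max()-185+.5)*10).round())
E
```

```text
129 [534.5  22.8 129. ]
131 [532.5  20.8 131. ]
133 [530.6  18.9 133. ]
188.0 370.0 106.0 279.0
rim 189.0 381.0 298.0 417.0
189.0 371.0 109.0 283.0
rim 190.0 382.0 301.0 421.0
```

Request:
apply_moves(rows=[[-0.06,0.04,2.0,0,0,0,4.6],[0,0,1.5,0,0,0,4.6],[0,0,0.8,0,0,0,4.6],[0,0,0.2,0,0,0,4.6],[0,0,0,0,0,0,4.6]])

```text
time: 13.28
tcp_pos: [530.5, 20.9, 33.6]
eef_rot: [180.0, 0.0, 79.3]
ft_force: [-0.5, -0.6, -2.7]
width: 50.9
```

```bash
python3 - <<'E'
from h import *
s=bot.read_state();print(s['time'],s['tcp_pos'],s['ft_force'])
ims=np.mean([bot.camera('side').astype(float) for _ in range(3)],0)
c=np.clip(ims*1.4,0,255).astype(np.uint8)[185:240,245:305]
cv2.imwrite('pics/s16.png',cv2.cvtColor(cv2.resize(c,None,fx=10,fy=10,interpolation=cv2.INTER_NEAREST),cv2.COLOR_RGB2BGR))
s=bot.read_state();print(s['time'],s['tcp_pos'],s['ft_force'])
E
```

```text
13.275 [530.51656551  20.8847036   33.59302979] [-0.46252904 -0.63889175 -2.70600187]
13.425 [530.80024368  20.84569438  33.96916062] [ 0.09154893  1.20613913 -2.34614938]
```

View pics/s16.png

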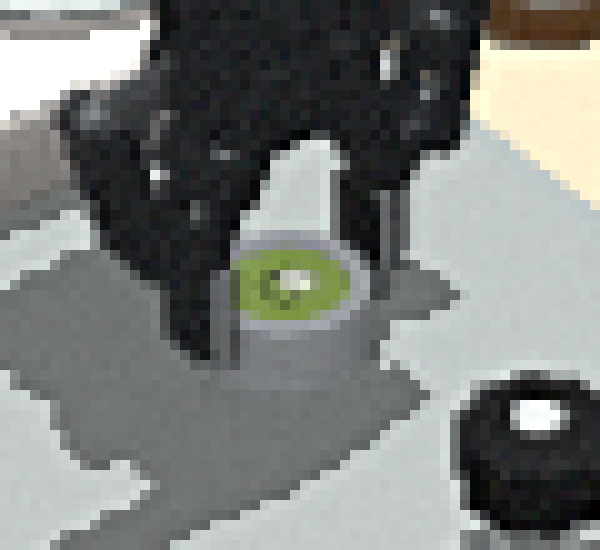

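Request:
apply_moves(rows=[[0,0,0.2,0,0,0,4.6],[0,0,0.2,0,0,0,4.6],[0,0,0,0,0,0,4.6]])

```text
time: 13.8
tcp_pos: [530.1, 20.9, 29.3]
eef_rot: [-180.0, 0.0, 79.3]
ft_force: [0.9, 0.0, -1.7]
width: 51.3
```

Request:
apply_moves(rows=[[0,0,0.15,0,0,0,4.6],[0,0,0.1,0,0,0,4.6]])

```text
time: 14.05
tcp_pos: [530.5, 21.1, 27.2]
eef_rot: [180.0, -0.0, 79.3]
ft_force: [-0.6, 0.7, 2.6]
width: 50.9
```

Request:
apply_moves(rows=[[0,0,0.1,0,0,0,4.6],[0,0,0.1,0,0,0,4.6]])

```text
time: 14.3
tcp_pos: [530.9, 21.4, 25.8]
eef_rot: [179.9, -0.1, 79.3]
ft_force: [-1.6, 4.2, 11.3]
width: 50.7
```

Request:
apply_moves(rows=[[0.08,0,0,0,0,0,4.6],[0,0,0.05,0,0,0,4.6],[0,0,0,0,0,0,4.6]])

```text
time: 14.68
tcp_pos: [531.1, 21.8, 25.3]
eef_rot: [179.9, -0.0, 79.3]
ft_force: [-1.6, 1.4, 8.3]
width: 50.6
```

```bash
python3 - <<'E'
from h import *
s=bot.read_state();print(s['time'],s['tcp_pos'],s['ft_force'])
ims=np.mean([bot.camera('side').astype(float) for _ in range(3)],0)
c=np.clip(ims*1.4,0,255).astype(np.uint8)[185:240,245:305]
cv2.imwrite('pics/s17.png',cv2.cvtColor(cv2.resize(c,None,fx=10,fy=10,interpolation=cv2.INTER_NEAREST),cv2.COLOR_RGB2BGR))
s=bot.read_state();print(s['time'],s['tcp_pos'],s['ft_force'])
E
```

```text
14.675 [531.08034295  21.8199546   25.32270171] [-1.58388365  1.43728636  8.28968361]
14.825 [531.05442225  21.82260065  25.32427012] [-0.61528581  1.00799155  6.74901146]
```

View pics/s17.png

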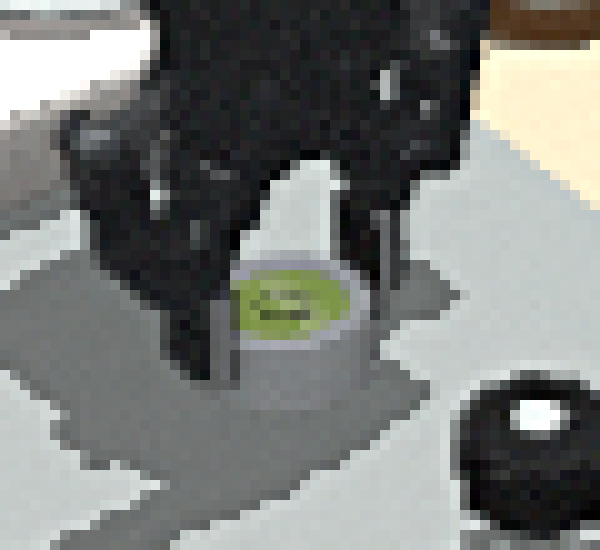

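Request:
apply_moves(rows=[[0,0,0.1,0,0,0,4.6],[0,0,0,0,0,0,4.6]])

```text
time: 15.08
tcp_pos: [531.0, 21.8, 23.6]
eef_rot: [179.9, -0.0, 79.3]
ft_force: [2.4, 2.5, -1.9]
width: 50.8
```

Request:
apply_moves(rows=[[0,0,0.1,0,0,0,4.6],[0,0,0,0,0,0,4.6]])

```text
time: 15.32
tcp_pos: [531.0, 21.6, 22.9]
eef_rot: [180.0, -0.0, 79.3]
ft_force: [0.4, 0.9, 4.3]
width: 51.0
```

Request:
apply_moves(rows=[[0,0,0.1,0,0,0,4.6],[0,0,0,0,0,0,4.6]])

```text
time: 15.58
tcp_pos: [531.0, 21.5, 22.6]
eef_rot: [179.9, 0.0, 79.4]
ft_force: [-3.2, 0.9, 12.5]
width: 50.8
```

Request:
apply_moves(rows=[[0,0,0,0,0,0,5.6],[0,0,0,0,0,0,6.6],[0,0,0,0,0,0,6.8],[0,0,-0.5,0,0,0,7.0],[0,0,-1.5,0,0,0,7.0]])

```text
time: 16.2
tcp_pos: [529.7, 21.7, 41.5]
eef_rot: [-179.9, 0.0, 79.3]
ft_force: [0.7, 0.5, 0.2]
width: 70.0
```

Request:
apply_moves(rows=[[0,0,-4.0,0,0,0,8.0],[0,0,-4.0,0,0,0,8.0],[0,0,-2.0,0,0,0,8.0],[0,0,0,0,0,0,8.0]])

```text
time: 16.7
tcp_pos: [532.2, 21.6, 144.1]
eef_rot: [179.7, -0.0, 79.4]
ft_force: [-0.3, -0.1, 0.1]
width: 80.3
```

```bash
python3 - <<'E'
from h import *
s=bot.read_state();print(s['time'],s['tcp_pos'],s['ft_force'],s['joint_positions'])
ims=np.mean([bot.camera('side').astype(float) for _ in range(3)],0)
c=np.clip(ims*1.4,0,255).astype(np.uint8)[185:240,245:305]
cv2.imwrite('pics/s18.png',cv2.cvtColor(cv2.resize(c,None,fx=10,fy=10,interpolation=cv2.INTER_NEAREST),cv2.COLOR_RGB2BGR))
snap('top','t18.png',(150,260,210,350),5)
E
```

```text
16.7 [532.23464998  21.55562666 144.08873022] [-0.34414635 -0.12710759  0.10072711] [-5.10723266e+00  1.79621932e+01  9.85969314e+01 -7.90507205e-03
  6.31513504e+01  5.54582801e+00]
```

View pics/s18.png

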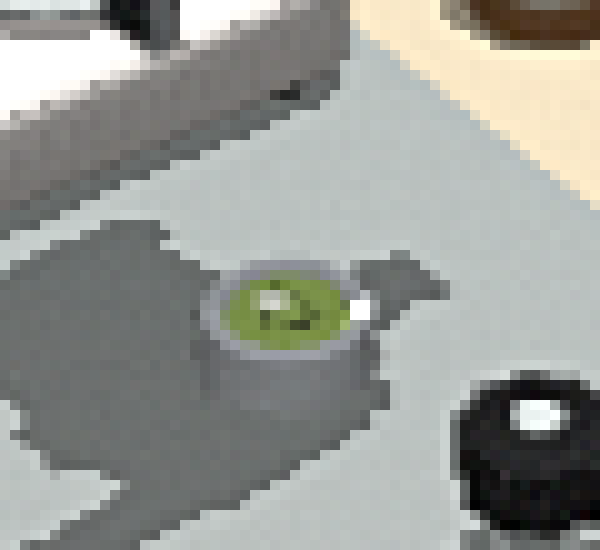

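```bash
python3 - <<'E'
from h import *
f=lambda x,y,z:toz('side',(y/10-.5+185,x/10-.5+245),z).round(1)
for z in(79,82,84):print(z,f(289,311,z))
b=f(270,298,77);r=f(290,313,77);print(b,r,b-r)
th=np.linspace(0,6.28,180)
for cx,cy,z in((530,21,79),(530,21,84)):
  q=np.array([proj('side',(cx+26*np.cos(a),cy+26*np.sin(a),z)) for a in th])
  print(((q[:,1].min()-245+.5)*10).round(),((q[:,1].max()-245+.5)*10).round(),((q[:,0].min()-185+.5)*10).round(),((q[:,0].max()-185+.5)*10).round())
E
```

```text
79 [529.4  18.2  79. ]
82 [526.6  15.5  82. ]
84 [524.8  13.7  84. ]
[532.   28.5  77. ] [530.7  19.1  77. ] [1.3 9.4 0. ]
196.0 371.0 253.0 361.0
195.0 371.0 240.0 347.0
```

View pics/t18.png

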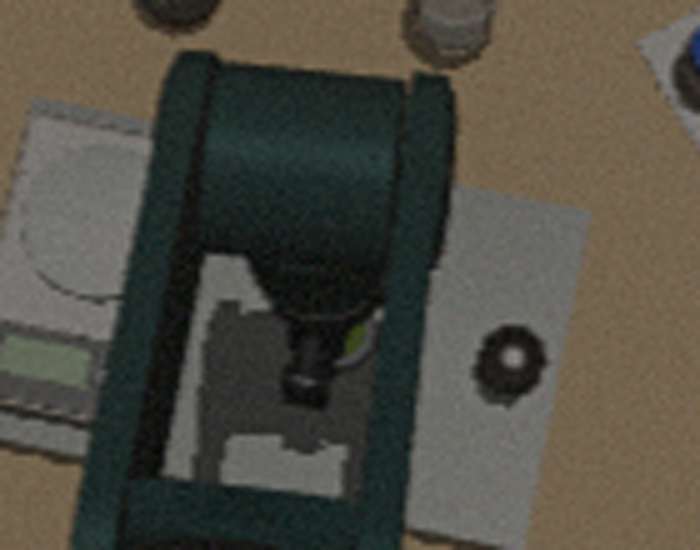

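```bash
python3 - <<'E'
from h import *
from scipy.optimize import least_squares
o=lambda x,y,cx,cy:((y+.5)/6-.5+cy,(x+.5)/6-.5+cx)
th=np.linspace(0,2*np.pi,90)
def g(p,n,box):
    q=np.array([proj(n,(p[0]+23*np.cos(a),p[1]+23*np.sin(a),z)) for a in th for z in(86,114)])
    return [q[:,1].min()-box[0],q[:,1].max()-box[1],q[:,0].min()-box[2],q[:,0].max()-box[3]]
for n,b,cx,cy in(('side',(242,343,131,233),250,200),('top',(299,386,150,243),255,190)):
    tl=o(b[0],b[2],cx,cy);br=o(b[1],b[3],cx,cy)
    s=least_squares(g,[507,-96],args=(n,(tl[1],br[1],tl[0],br[0])));print('knob',n,s.x.round(1),s.fun.round(2))
E
```

```text
knob side [508.9 -95.7] [-0.02  0.02 -0.82  0.76]
knob top [504.3 -94.1] [ 0.06 -0.06  0.3  -0.3 ]
```

Request:
apply_moves(rows=[[0,0,0,0,0,-0.18,8.5],[0,0,0,0,0,-0.18,8.5],[0,0,0,0,0,-0.18,8.5],[0,0,0,0,0,-0.18,8.5],[0,0,0,0,0,-0.18,8.5]])

```text
time: 17.52
tcp_pos: [529.4, 21.8, 140.1]
eef_rot: [-179.9, -0.1, 131.2]
ft_force: [-0.7, 0.3, 0.1]
width: 85.0
```

Request:
apply_moves(rows=[[0,0,0,0,0,-0.18,8.5],[0,0,0,0,0,-0.18,8.5],[0,0,0,0,0,-0.18,8.5],[0,0,0,0,0,-0.18,8.5],[0,0,0,0,0,-0.18,8.5]])

```text
time: 18.15
tcp_pos: [529.5, 21.8, 140.1]
eef_rot: [180.0, -0.2, -177.2]
ft_force: [-0.8, -0.0, 0.8]
width: 85.2
```

Request:
apply_moves(rows=[[0,0,0,0,0,-0.18,8.5],[0,0,0,0,0,-0.18,8.5],[0,0,0,0,0,-0.12,8.5]])

```text
time: 18.52
tcp_pos: [529.5, 21.8, 140.2]
eef_rot: [179.9, -0.1, -149.8]
ft_force: [-0.2, -0.3, -0.0]
width: 85.1
```

Request:
apply_moves(rows=[[2.62,-3.01,0,0,0,0,8.5],[2.62,-3.01,0,0,0,0,8.5],[2.63,-3.01,0,0,0,0,8.5],[0,0,4.0,0,0,0,8.5],[0,0,2.0,0,0,0,8.5]])

```text
time: 19.15
tcp_pos: [505.3, -96.0, 78.9]
eef_rot: [179.8, -0.2, -150.1]
ft_force: [0.4, 0.5, 0.3]
width: 85.2
```

Request:
apply_moves(rows=[[0,0,0,0,0,0,7.0],[0,0,0,0,0,0,7.0],[0,0,0,0,0,0,7.0]])

```text
time: 19.52
tcp_pos: [508.2, -96.0, 82.3]
eef_rot: [-179.9, 0.1, -150.0]
ft_force: [0.2, 0.5, -0.3]
width: 69.8
```

```bash
python3 - <<'E'
from h import *
s=bot.read_state();print(s['time'],s['tcp_pos'],s['eef_rot'],s['width'],s['joint_positions'])
ims=np.mean([bot.camera('side').astype(float) for _ in range(2)],0)
c=np.clip(ims*1.4,0,255).astype(np.uint8)[170:270,240:340]
cv2.imwrite('pics/s19.png',cv2.cvtColor(cv2.resize(c,None,fx=6,fy=6,interpolation=cv2.INTER_NEAREST),cv2.COLOR_RGB2BGR))
ims=np.mean([bot.camera('top').astype(float) for _ in range(2)],0)
c=np.clip(ims*2,0,255).astype(np.uint8)[160:270,230:370]
cv2.imwrite('pics/t19.png',cv2.cvtColor(cv2.resize(c,None,fx=5,fy=5,interpolation=cv2.INTER_NEAREST),cv2.COLOR_RGB2BGR))
E
```

```text
19.525 [508.21359546 -95.95603584  82.31532065] [-1.79928780e+02  5.40259718e-02 -1.50001630e+02] 69.76013896682882 [-1.83422505e+01  2.15198469e+01  1.03989942e+02 -8.58002806e-03
  5.44010909e+01 -1.38335598e+02]
```

View pics/s19.png

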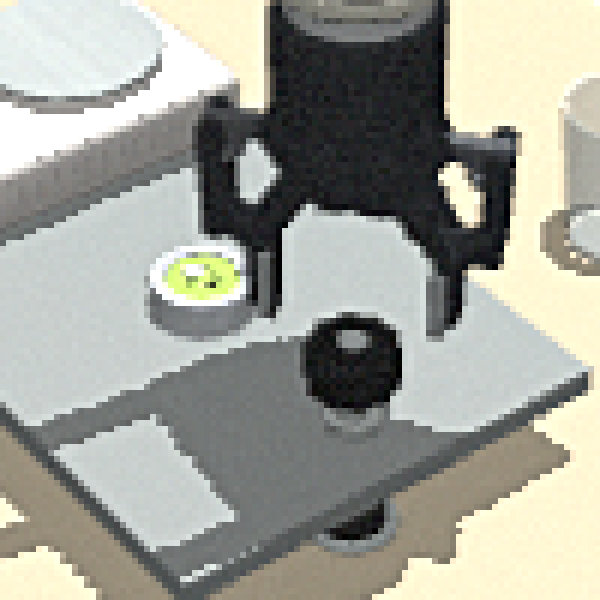

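View pics/t19.png

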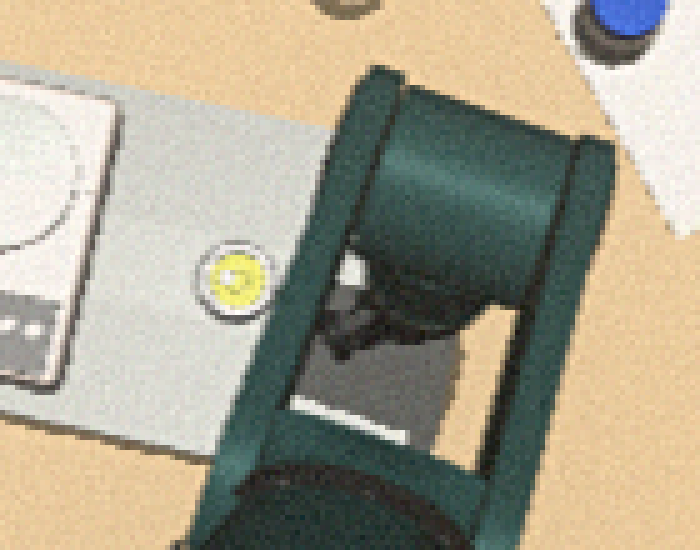

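Request:
apply_moves(rows=[[0,0,1.5,0,0,0,7.0],[0,0,1.0,0,0,0,7.0],[0,0,0.8,0,0,0,7.0],[0,0,0.4,0,0,0,7.0],[0,0,0,0,0,0,7.0]])

```text
time: 20.35
tcp_pos: [507.2, -95.8, 44.1]
eef_rot: [180.0, -0.0, -150.0]
ft_force: [1.3, 0.6, -0.2]
width: 70.2
```

```bash
python3 - <<'E'
from h import *
s=bot.read_state();print(s['time'],s['tcp_pos'],s['width'],s['ft_force'],s['joint_positions'].round(1))
ims=np.mean([bot.camera('side').astype(float) for _ in range(2)],0)
c=np.clip(ims*1.4,0,255).astype(np.uint8)[190:260,250:330]
cv2.imwrite('pics/s20.png',cv2.cvtColor(cv2.resize(c,None,fx=8,fy=8,interpolation=cv2.INTER_NEAREST),cv2.COLOR_RGB2BGR))
E
```

```text
20.35 [507.16604196 -95.79205287  44.08378543] 70.17269586660147 [ 1.27484261  0.58883805 -0.15260372] [ -18.4   24.8  105.9   -0.    49.4 -138.3]
```

View pics/s20.png

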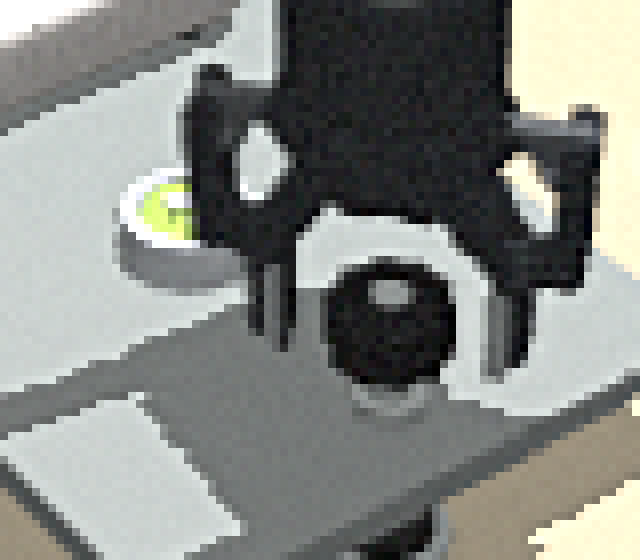

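Request:
apply_moves(rows=[[0,0,0,0,0,0,6.0],[0,0,0,0,0,0,5.0],[0,0,0,0,0,0,4.0],[0,0,0,0,0,0,4.0]], grip_force=30)

```text
time: 20.95
tcp_pos: [507.4, -95.7, 44.8]
eef_rot: [-180.0, 0.0, -150.0]
ft_force: [0.1, 1.4, 4.7]
width: 45.3
```

```bash
python3 - <<'E'
from h import *
s=bot.read_state();print(s['time'],s['tcp_pos'],s['width'],s['ft_force'],s['ft_torque'])
ims=np.mean([bot.camera('side').astype(float) for _ in range(2)],0)
c=np.clip(ims*1.4,0,255).astype(np.uint8)[190:260,250:330]
cv2.imwrite('pics/s21.png',cv2.cvtColor(cv2.resize(c,None,fx=8,fy=8,interpolation=cv2.INTER_NEAREST),cv2.COLOR_RGB2BGR))
E
```

```text
20.95 [507.43194028 -95.71855077  44.82129802] 45.29284144749054 [0.10174022 1.38212916 4.73710096] [0.24783515 0.18487539 0.00727071]
```

View pics/s21.png

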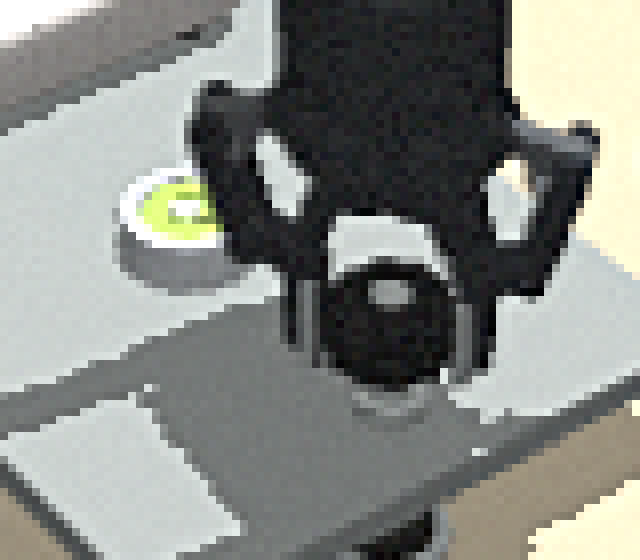

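Request:
apply_moves(rows=[[0,0,0,0,0,0.1,4.0],[0,0,0,0,0,0.15,4.0],[0,0,0,0,0,0.15,4.0],[0,0,0,0,0,0.1,4.0],[0,0,0,0,0,0,4.0]])

```text
time: 21.68
tcp_pos: [507.2, -95.1, 44.8]
eef_rot: [179.9, -0.0, -178.8]
ft_force: [-1.5, 3.2, 6.2]
width: 45.1
```

```bash
cat > meas.py <<'E'
from h import *
import sys
k=sys.argv[1]
s=bot.read_state();print(s['time'],s['tcp_pos'].round(1),s['eef_rot'].round(1),s['width'],s['ft_force'].round(1),s['ft_torque'].round(2))
N=6
for n,(r0,r1,c0,c1),g,z in(('side',(195,235,255,295),1.4,12),('top',(200,232,262,294),2,16)):
    ims=np.mean([bot.camera(n).astype(float) for _ in range(N)],0)
    np.save(f'pics/{n}_{k}.npy',ims)
    c=np.clip(ims*g,0,255).astype(np.uint8)[r0:r1,c0:c1]
    cv2.imwrite(f'pics/m_{n}_{k}.png',cv2.cvtColor(cv2.resize(c,None,fx=z,fy=z,interpolation=cv2.INTER_CUBIC),cv2.COLOR_RGB2BGR))
a=cv2.imread(f'pics/m_side_{k}.png');b=cv2.imread(f'pics/m_top_{k}.png')
h=max(a.shape[0],b.shape[0]);o=np.zeros((h,a.shape[1]+b.shape[1],3),np.uint8);o[:a.shape[0],:a.shape[1]]=a;o[:b.shape[0],a.shape[1]:]=b
o=o[:,:];cv2.imwrite(f'pics/m_{k}.png',cv2.resize(o,None,fx=.8,fy=.8))
E
python3 meas.py a
```

```text
21.675 [507.2 -95.1  44.8] [ 179.9   -0.  -178.8] 45.073916635697245 [-1.5  3.2  6.2] [ 0.76  0.14 -0.05]
```

View pics/m_a.png

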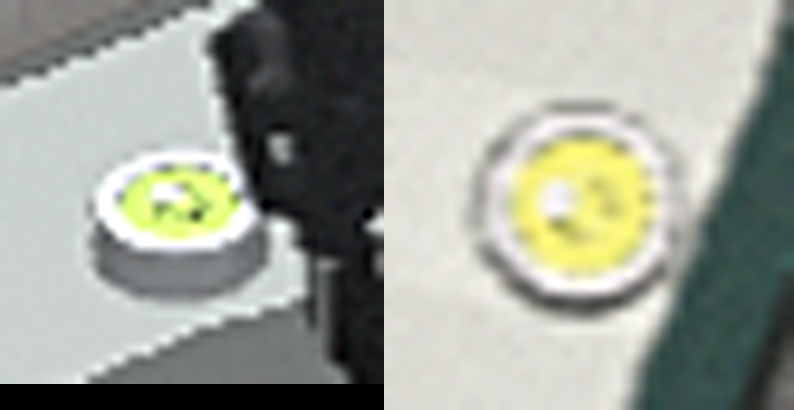

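Request:
apply_moves(rows=[[0,0,0,0,0,0.12,4.0],[0,0,0,0,0,0.16,4.0],[0,0,0,0,0,0.16,4.0],[0,0,0,0,0,0.16,4.0],[0,0,0,0,0,0.16,4.0]])

```text
time: 22.9
tcp_pos: [507.5, -94.2, 44.7]
eef_rot: [179.9, -0.1, 137.4]
ft_force: [1.0, 9.0, 6.1]
width: 45.5
```

Request:
apply_moves(rows=[[0,0,0,0,0,0.16,4.0],[0,0,0,0,0,0.16,4.0],[0,0,0,0,0,0.16,4.0],[0,0,0,0,0,0.16,4.0],[0,0,0,0,0,0.1,4.0]])

```text
time: 23.52
tcp_pos: [508.2, -93.7, 44.8]
eef_rot: [179.9, -0.2, 95.1]
ft_force: [3.5, 11.1, 4.7]
width: 45.0
```

Request:
apply_moves(rows=[[0,0,0,0,0,0,4.0],[0,0,0,0,0,0,4.0],[0,0,0,0,0,0,4.0],[0,0,0,0,0,0,4.0],[0,0,0,0,0,0,4.0]])

```text
time: 24.15
tcp_pos: [508.3, -93.7, 44.8]
eef_rot: [179.9, -0.2, 95.3]
ft_force: [2.7, 9.0, 3.7]
width: 45.2
```

```bash
python3 meas.py b
```

```text
24.15 [508.3 -93.7  44.8] [179.9  -0.2  95.3] 45.233261787526 [2.7 9.  3.7] [ 1.74 -0.21 -0.02]
```

View pics/m_b.png

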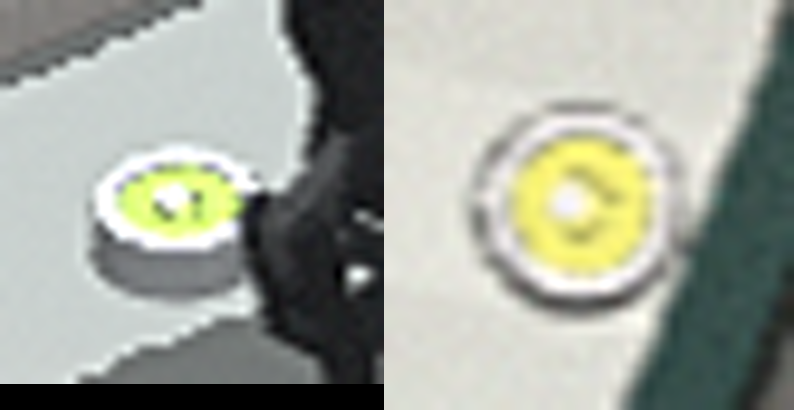

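Request:
apply_moves(rows=[[0.1,0.04,0.04,0,0,0.1,4.0],[0.08,0.04,0.03,0,0,0.15,4.0],[0,0,0,0,0,0.15,4.0],[0,0,0,0,0,0.1,4.0],[0,0,0,0,0,0,4.0]])

```text
time: 25.38
tcp_pos: [509.0, -93.4, 44.6]
eef_rot: [179.9, -0.1, 66.6]
ft_force: [0.8, 4.0, 10.3]
width: 45.1
```

```bash
cat > fit.py <<'E'
import numpy as np,cv2,sys
from scipy.optimize import least_squares
# render model in the top view: aluminium disc, green window, ring, bubble, gaussian blur; fit center & bubble jointly
from h import proj
def go(k):
    im=np.load(f'pics/top_{k}.npy')
    p0=np.array(proj('top',(530,21,77)));
    e=[np.array(proj('top',(530+a,21+b,77)))-p0 for a,b in((1,0),(0,1))]
    J=np.linalg.inv(np.array(e).T) # px->mm
    r0,c0=int(p0[0])-13,int(p0[1])-13
    P=im[r0:r0+27,c0:c0+27]
    # coarse: yellow window: B channel low relative
    sat=(P[...,:2].mean(-1)-P[...,2])
    S=6
    yy,xx=np.mgrid[0:27*S,0:27*S]; yy=(yy+.5)/S-.5+r0; xx=(xx+.5)/S-.5+c0
    def mm(c):
        d=np.stack([yy-c[0],xx-c[1]],-1); return d@J.T
    sm=lambda r,R:1/(1+np.exp((r-R)/.25))
    def basis(p):
        d=mm(p[:2]); r=np.hypot(d[...,0],d[...,1])
        q=np.hypot(d[...,0]-p[2],d[...,1]-p[3])
        win=sm(r,18.5); bub=sm(q,5.5); ring=np.exp(-((r-7.5)/.5)**2)
        out=[]
        for m in (np.ones_like(r),win*(1-bub),bub,ring*(1-.6*bub)):
            b=cv2.GaussianBlur(m,(0,0),p[4]*S); out.append(b.reshape(27,S,27,S).mean((1,3)))
        rr=cv2.resize(r,(27,27),interpolation=cv2.INTER_AREA)
        return np.array(out),rr
    def f(p):
        B,rr=basis(p); w=(rr0<20.5)
        A=np.stack([b[w] for b in B],1); res=[]
        for ch in range(3):
            y=P[...,ch][w]; x=np.linalg.lstsq(A,y,rcond=None)[0]; res.append(A@x-y)
        return np.concatenate(res)
    # init center from saturation centroid
    w=np.clip(sat-np.percentile(sat,70),0,None); w[w<w.max()*.3]=0
    gy,gx=np.mgrid[0:27,0:27]; ce=np.array([(w*gy).sum(),(w*gx).sum()])/w.sum()+[r0,c0]
    best=None
    for by in(0,3,6):
        rr0=np.hypot(*np.moveaxis(((np.stack([gy+r0,gx+c0],-1)-ce)@J.T),-1,0))
        globals()['rr0']=rr0
        s=least_squares(f,[*ce,0,by,.5],bounds=([ce[0]-3,ce[1]-3,-13,-13,.2],[ce[0]+3,ce[1]+3,13,13,1.2]),diff_step=1e-3)
        if best is None or s.cost<best.cost: best=s
    print(k,'centre',best.x[:2].round(2),'bubble mm (x,y)',best.x[2:4].round(2),'blur',best.x[4].round(2),'cost',best.cost.round(1))
for k in sys.argv[1:]: go(k)
E
sed -i 's/def f(p):/def f(p):\n        rr0=globals()["rr0"]/' fit.py
python3 fit.py a b; python3 meas.py c; python3 fit.py c
```

```text
a centre [215.58 277.05] bubble mm (x,y) [2.   6.79] blur 0.21 cost 11318.4
b centre [215.54 277.02] bubble mm (x,y) [0.86 3.71] blur 0.36 cost 8468.4
25.375 [509.  -93.4  44.6] [ 1.799e+02 -1.000e-01  6.660e+01] 45.14737772030998 [ 0.8  4.  10.3] [ 0.86  0.21 -0.04]
c centre [215.48 277.02] bubble mm (x,y) [0.8  2.84] blur 0.37 cost 9253.2
```

Request:
apply_moves(rows=[[0.03,0.01,0.0,0,0,0.15,4.0],[0.03,0.0,0.0,0,0,0.16,4.0],[0,0,0,0,0,0.16,4.0],[0,0,0,0,0,0.16,4.0],[0,0,0,0,0,0.16,4.0]])

```text
time: 26.6
tcp_pos: [509.9, -93.7, 44.7]
eef_rot: [179.9, -0.1, 21.2]
ft_force: [0.6, 1.8, 9.1]
width: 45.1
```

Request:
apply_moves(rows=[[0,0,0.0,0,0,0.16,4.0],[0,0.0,0.0,0,0,0.12,4.0],[0,0,0,0,0,0,4.0],[0,0,0,0,0,0,4.0],[0,0,0,0,0,0,4.0]])

```text
time: 27.22
tcp_pos: [510.1, -94.0, 44.7]
eef_rot: [179.9, -0.2, 5.4]
ft_force: [0.6, 0.4, 8.3]
width: 45.1
```

Request:
apply_moves(rows=[[0,0,0.0,0,0,0,4.0],[0,0.0,0.0,0,0,0,4.0],[0,0,0,0,0,0,4.0],[0,0,0,0,0,0,4.0],[0,0,0,0,0,0,4.0]])

```text
time: 27.85
tcp_pos: [510.1, -94.0, 44.7]
eef_rot: [179.9, -0.2, 5.4]
ft_force: [-0.2, -0.2, 8.1]
width: 45.1
```

```bash
python3 meas.py d; python3 fit.py d
```

```text
27.85 [510.1 -94.   44.7] [179.9  -0.2   5.4] 45.09778968320434 [-0.2 -0.2  8.1] [ 0.35 -0.02 -0.05]
d centre [215.44 276.91] bubble mm (x,y) [0.39 0.19] blur 0.45 cost 12906.4
```

View pics/m_d.png

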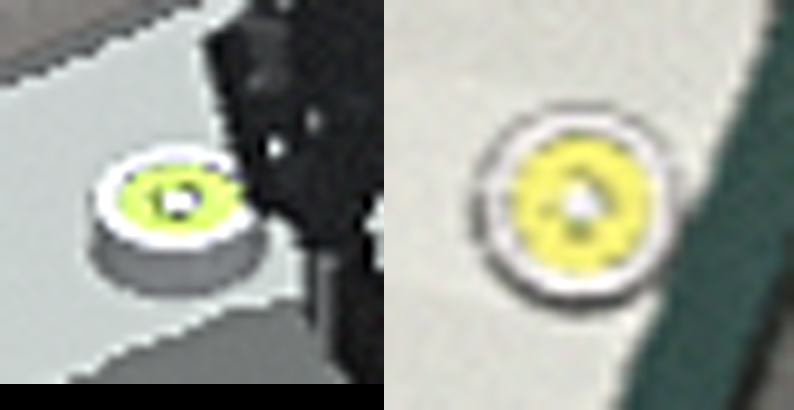

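Request:
apply_moves(rows=[[0,0,0.03,0,0,0,4.0],[0,0.0,0.0,0,0,0.04,4.0],[0,0,0,0,0,0,4.0],[0,0,0,0,0,0,4.0],[0,0,0,0,0,0,4.0]])

```text
time: 29.08
tcp_pos: [510.2, -94.0, 44.7]
eef_rot: [179.9, -0.2, 3.1]
ft_force: [-0.2, 0.9, 11.2]
width: 45.1
```

Request:
apply_moves(rows=[[0,0,0.0,0,0,0,4.0],[0,0.0,0.0,0,0,0,4.0],[0,0,0,0,0,0,4.0],[0,0,0,0,0,0,4.0],[0,0,0,0,0,0,4.0]])

```text
time: 29.7
tcp_pos: [510.2, -94.0, 44.7]
eef_rot: [179.9, -0.2, 3.1]
ft_force: [-0.4, 0.6, 10.7]
width: 45.4
```

Request:
apply_moves(rows=[[0,0,0.0,0,0,0,4.0],[0,0.0,0.0,0,0,0,4.0],[0,0,0,0,0,0,4.0],[0,0,0,0,0,0,4.0],[0,0,0,0,0,0,4.0]])

```text
time: 30.32
tcp_pos: [510.2, -94.0, 44.7]
eef_rot: [179.9, -0.2, 3.1]
ft_force: [-0.7, -0.8, 10.3]
width: 45.0
```

```bash
python3 meas.py e; python3 meas.py f; python3 fit.py e f
python3 - <<'E'
from h import *
s=bot.read_state();print(s['time'],s['ft_force'],s['qd'])
E
```

```text
30.325 [510.2 -94.   44.7] [179.9  -0.2   3.1] 44.97622655573594 [-0.7 -0.8 10.3] [ 0.39  0.11 -0.07]
30.925 [510.2 -94.   44.7] [179.9  -0.2   3.1] 45.20901786679521 [-0.4  1.  10.3] [ 0.33  0.04 -0.05]
e centre [215.46 276.92] bubble mm (x,y) [0.5  0.05] blur 0.48 cost 12306.6
f centre [215.48 276.94] bubble mm (x,y) [0.55 0.11] blur 0.49 cost 12155.7
31.525 [-1.09976439  0.66950227 10.31868977] [-0.02900044  0.00937868  0.05200368  0.06557689 -0.03703522  0.04309847]
```

View pics/m_f.png

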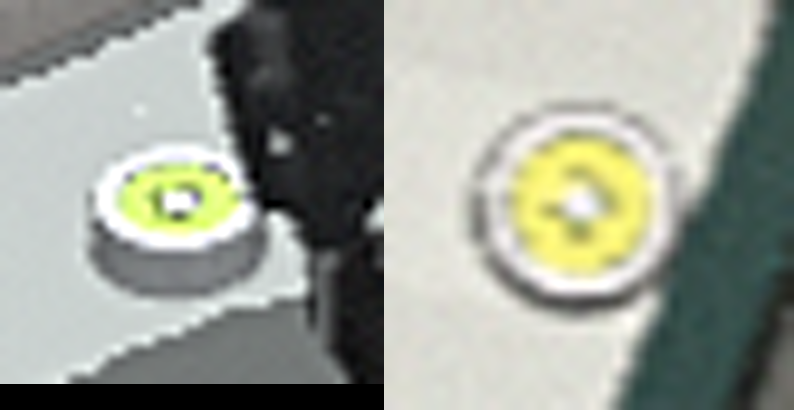

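Both views show the bubble centred in the ring, about 0.5 mm off. The press is steady at 10.3 N and the side forces are small, so I'm handing in.

```bash
python3 - <<'E'
from h import *
print(bot.hand_in())
E
```

```text
the job is handed in; nothing more can be done
None
```

The spirit level is in the recess, glass up and released, and the bubble is centred. I turned the knob about 3.7 rad clockwise and handed the job in at about 31.5 s, still gripping the knob and pressing it down. `hand_in` gives no verdict, so these are my own readings.

**Last checks:**
- **Bubble:** about 0.55 mm from the ring's centre, fitted in the top view and steady over two measurements. The side view agrees.
- **Press on the knob:** a steady 10.3 N down, which puts roughly 16 N on the foot. Side forces are about 1 N.
- **Grip:** the fingers stopped on the knob at 45 mm with a 30 N grip setting.
- **Level:** its position in the side view fits the seated height. The force rose stiffly against the recess floor when I pressed it in.

**What disagreed:**
- **Finger ends:** they were about 39 mm higher than the reported tool height. On the first try they closed over the level without touching it. I corrected this from the pictures, so the later tool heights (down to -32 mm) do not match the stated fingertip position.
- **Widths:** the gripper read about 1 mm less than the true diameters, 51 mm on the 52 mm level and 45 mm on the 46 mm knob.
- **Knob off-axis:** my grasp was a couple of mm off the knob's axis. That pushed sideways by up to 11 N while turning, and I eased it to about zero before the final adjustment.
- **Not checked:** I did not measure the foot's height or the bystanders' positions. I never pulled up on the knob, and no unexpected contact force showed.

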